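# Clip the glass cutters into their rail, lock it and hang the rack tag

### The job

Class is over: put every glass cutter that lies on the bench into the clip rail, each centred lengthwise in a station of its own (any free one), wheel heads all pointing to the side of the rail that has the raised lip, pressed down until both clips have snapped and the handle lies fully home in them. Then swing the wire keeper right down over the handles, and last take the rack tag out of its holder and hang it by its window on the hook, marked face outward (away from the post), hanging freely. Leave the other things on the bench where they are.

Things in the scene. Friction and masses are not known exactly. Their poses are not given: they have to be found in the camera images.
- rack: Clip rail: fixed wooden base, 290 mm along its y, from x = -62 to 80 mm, with two aluminium bars along y at its x = -36 and 36 mm and four stations (y = -105, -35, 35, 105 mm). Each station has a steel spring clip on each bar, mouth up (about 20 mm wide, top 70 mm high), 58 mm clear between the two. Origin: on the table; x points to the wheel side, which has a raised dark lip and the keeper's hinge.
- seat0 (a point): Station 0 (rail y = -105 mm), 50 mm above the table, half-way between its two clips: where a home cutter's middle lies; x = where its wheel head points. Pressed straight down, a cutter meets the jaws about 14 mm above home, snaps past their lips (at 5 mm) with some 6 to 9 N and lands on a hard stop; it is then held against lifting by about 5 N.
- seat3 (a point): Station 3 (rail y = 105 mm), 50 mm above the table, half-way between its two clips: where a home cutter's middle lies; x = where its wheel head points. Stations 1 and 2 lie evenly between 0 and 3; all work alike.
- keeper (a joint): Angle (rad) of the keeper, a steel wire bail hinged on the rail's wheel side: 0 = down across all four handles (3 mm above them), about 1.4 to 1.9 at the start, 2.2 fully back. A stiff hinge (about 1.5 N at the cross bar) holds it wherever it is left. Its axis lies along the rail's y, at the rail's x = 70, z = 30 mm.
- keeper_bar (a point): Middle of the keeper's cross bar: round, 8 mm thick, 280 mm long, parallel to the rail's y, 78 mm from the hinge axis, with an arm at each end. With the keeper down it is at the rail's x = 0, z = 64 mm, half-way between stations 1 and 2, where the fingers have room.
- cutterA_mid (a point): Glass cutter A (may be absent): round wooden handle 14 mm thick, 144 mm long overall, with a flat steel wheel head (20 x 20 mm, 14 mm high) at one end, about 45 g, lying on the table. Point on its axis, half-way along, 7 mm above the table; x along the handle to the wheel head. The clips take the handle 36 mm either side of this point.
- cutterB_mid (a point): Glass cutter B (may be absent): round wooden handle 14 mm thick, 144 mm long overall, with a flat steel wheel head (20 x 20 mm, 14 mm high) at one end, about 45 g, lying on the table. Point on its axis, half-way along, 7 mm above the table; x along the handle to the wheel head. The clips take the handle 36 mm either side of this point.
- cutterC_mid (a point): Glass cutter C (may be absent): round wooden handle 14 mm thick, 144 mm long overall, with a flat steel wheel head (20 x 20 mm, 14 mm high) at one end, about 45 g, lying on the table. Point on its axis, half-way along, 7 mm above the table; x along the handle to the wheel head. The clips take the handle 36 mm either side of this point.
- cutterD_mid (a point): Glass cutter D (may be absent): round wooden handle 14 mm thick, 144 mm long overall, with a flat steel wheel head (20 x 20 mm, 14 mm high) at one end, about 45 g, lying on the table. Point on its axis, half-way along, 7 mm above the table; x along the handle to the wheel head. The clips take the handle 36 mm either side of this point.
- cutterA_head (a point): Centre of the wheel head of cutter A, on its axis, 62 mm from the middle.
- cutterB_head (a point): Centre of the wheel head of cutter B, on its axis, 62 mm from the middle.
- cutterC_head (a point): Centre of the wheel head of cutter C, on its axis, 62 mm from the middle.
- cutterD_head (a point): Centre of the wheel head of cutter D, on its axis, 62 mm from the middle.
- hook_stand: Hook stand, fixed: dark steel base 110 x 80 x 10 mm (40 mm behind to 70 mm before the post), post 10 x 14 mm, 133 mm tall, and a round brass hook 7 mm thick pointing out along the stand's x. Origin: foot of the post, on the table. The hook's axis is level at 125 mm height from the post to 50 mm out, then rises 10 mm to its tip at 62 mm out.
- hook (a point): Point on the hook's axis, 35 mm out from the post axis, 125 mm above the table; x points outward, away from the post.
- tag_mid (a point): Rack tag: upright aluminium plate 60 wide, 110 tall, 6 mm thick, 60 g, in a slot 16 mm deep of a fixed holder 22 mm high, its lower edge 6 mm above the table. Point: plate's middle, 55 mm above lower edge; z up, y across, x out of the marked face (paper band with black rule marks, black dot; the other is bare). Window 26 wide, 30 mm high, 44 to 74 mm above lower edge; solid above, for the fingers.
- tag_eye (a point): Middle of the upper edge of the tag's window, 74 mm above the tag's lower edge: this edge rests on the hook when hung.
- tag_front (a point): Point straight in front of the tag's marked face, 40 mm from the plate's middle.
- spool: Bystander: solder spool, 42 mm across, 35 mm high; origin at its underside.
- flux: Bystander: jar, 44 mm across, 70 mm high; origin at its underside.
- brush: Bystander: small brush, 170 mm long, lying flat; origin at its underside, x along it.
- glass_scrap: Bystander: dark glass offcut 50 x 35 x 4 mm, lying flat; origin at its underside.
- fid: Bystander: white plastic fid (smoothing stick) 120 x 20 x 10 mm, lying along its x; origin at its underside.
- cup: Bystander: glass tumbler 66 mm across, 60 mm high; origin at its underside.
Not all that is in view belongs to the job. Leave any orange or red look-alike of the hook_stand alone.

How it is judged:
On the way, in this order (a step that is already met when the one before it is completed fails the run):
1. every cutter is snapped home in the clip rail, the keeper still up and the tag not yet on the hook (z of cutterA_mid in the frame of rack between 0.046 and 0.0535 m and z of cutterA_head in the frame of rack between 0.046 and 0.0535 m and x of cutterA_mid in the frame of rack between -0.013 and 0.013 m and x of each of cutterA_head, cutterB_head, cutterC_head, cutterD_head in the frame of rack above 0.04 m and (y of cutterA_mid in the frame of rack between -0.109 and -0.101 m or y of cutterA_mid in the frame of rack between -0.039 and -0.031 m or y of cutterA_mid in the frame of rack between 0.031 and 0.039 m or y of cutterA_mid in the frame of rack between 0.101 and 0.109 m) and z of cutterB_mid in the frame of rack between 0.046 and 0.0535 m and z of cutterB_head in the frame of rack between 0.046 and 0.0535 m and x of cutterB_mid in the frame of rack between -0.013 and 0.013 m and (y of cutterB_mid in the frame of rack between -0.109 and -0.101 m or y of cutterB_mid in the frame of rack between -0.039 and -0.031 m or y of cutterB_mid in the frame of rack between 0.031 and 0.039 m or y of cutterB_mid in the frame of rack between 0.101 and 0.109 m) and z of cutterC_mid in the frame of rack between 0.046 and 0.0535 m and z of cutterC_head in the frame of rack between 0.046 and 0.0535 m and x of cutterC_mid in the frame of rack between -0.013 and 0.013 m and (y of cutterC_mid in the frame of rack between -0.109 and -0.101 m or y of cutterC_mid in the frame of rack between -0.039 and -0.031 m or y of cutterC_mid in the frame of rack between 0.031 and 0.039 m or y of cutterC_mid in the frame of rack between 0.101 and 0.109 m) and z of cutterD_mid in the frame of rack between 0.046 and 0.0535 m and z of cutterD_head in the frame of rack between 0.046 and 0.0535 m and x of cutterD_mid in the frame of rack between -0.013 and 0.013 m and (y of cutterD_mid in the frame of rack between -0.109 and -0.101 m or y of cutterD_mid in the frame of rack between -0.039 and -0.031 m or y of cutterD_mid in the frame of rack between 0.031 and 0.039 m or y of cutterD_mid in the frame of rack between 0.101 and 0.109 m) and value of joint keeper above 0.5 rad and distance between tag_eye and hook above 0.045 m), for 0.2 s.
2. the keeper is down over the handles, the tag not yet on the hook (value of joint keeper below 0.12 rad and distance between tag_eye and hook above 0.045 m), for 0.2 s.
3. the tag hangs on the hook, marked face outward (x of tag_eye in the frame of hook_stand between 0.008 and 0.058 m and y of tag_eye in the frame of hook_stand between -0.009 and 0.009 m and z of tag_eye in the frame of hook_stand between 0.12 and 0.14 m and angle between tag_mid's own z axis and vertical below 0.25 rad and x of tag_front in the frame of hook above 0.005 m and angle between the x axis of tag_mid and the x axis of hook_stand, either way round below 0.45 rad and contact force between the fingers and tag below 0.05 N), for 0.3 s.
At the end, for the whole second after the job is handed in: Each cutter present lies home in a station: middle and head at seat height (-4, +3.5 mm), within 4 mm sideways and 13 mm lengthwise, head to rail +x; keeper down (under 0.12 rad). The tag hangs by its window on the hook, upright within 0.25 rad, marked face outward within 0.45 rad. All at rest (all of step 3 and z of cutterA_mid in the frame of rack between 0.046 and 0.0535 m and z of cutterA_head in the frame of rack between 0.046 and 0.0535 m and x of cutterA_mid in the frame of rack between -0.013 and 0.013 m and x of each of cutterA_head, cutterB_head, cutterC_head, cutterD_head in the frame of rack above 0.04 m and (y of cutterA_mid in the frame of rack between -0.109 and -0.101 m or y of cutterA_mid in the frame of rack between -0.039 and -0.031 m or y of cutterA_mid in the frame of rack between 0.031 and 0.039 m or y of cutterA_mid in the frame of rack between 0.101 and 0.109 m) and z of cutterB_mid in the frame of rack between 0.046 and 0.0535 m and z of cutterB_head in the frame of rack between 0.046 and 0.0535 m and x of cutterB_mid in the frame of rack between -0.013 and 0.013 m and (y of cutterB_mid in the frame of rack between -0.109 and -0.101 m or y of cutterB_mid in the frame of rack between -0.039 and -0.031 m or y of cutterB_mid in the frame of rack between 0.031 and 0.039 m or y of cutterB_mid in the frame of rack between 0.101 and 0.109 m) and z of cutterC_mid in the frame of rack between 0.046 and 0.0535 m and z of cutterC_head in the frame of rack between 0.046 and 0.0535 m and x of cutterC_mid in the frame of rack between -0.013 and 0.013 m and (y of cutterC_mid in the frame of rack between -0.109 and -0.101 m or y of cutterC_mid in the frame of rack between -0.039 and -0.031 m or y of cutterC_mid in the frame of rack between 0.031 and 0.039 m or y of cutterC_mid in the frame of rack between 0.101 and 0.109 m) and z of cutterD_mid in the frame of rack between 0.046 and 0.0535 m and z of cutterD_head in the frame of rack between 0.046 and 0.0535 m and x of cutterD_mid in the frame of rack between -0.013 and 0.013 m and (y of cutterD_mid in the frame of rack between -0.109 and -0.101 m or y of cutterD_mid in the frame of rack between -0.039 and -0.031 m or y of cutterD_mid in the frame of rack between 0.031 and 0.039 m or y of cutterD_mid in the frame of rack between 0.101 and 0.109 m) and value of joint keeper below 0.12 rad and linear speed of each of cutterA, cutterB, cutterC, cutterD, tag below 0.03 m/s); the robot touches nothing.
It fails at once if a bystander (spool, jar, brush, glass offcut, fid, tumbler) is pushed more than 3 cm (distance of any of spool, flux, brush, glass_scrap, fid, cup from where it was at the start of the episode above 0.03 m).
Of cutterA, cutterB, cutterC, cutterD only 3 to 4 are there at a start; the rules pass over those that are not, and their reading is None.
At some moment in a run one of cutterA, cutterB, cutterC, cutterD may be knocked a few centimetres aside while the robot is not near it.
It also fails if it takes over 210 s, if anything falls off the work surface, if the arm or the gripper's body presses on something with over 40 N, if the wrist force passes 120 N, or if a joint passes its speed limit or range.

### The arm

A 7-joint arm with a two-finger parallel gripper is mounted at the origin on the work surface. World frame = base frame: x ahead of the robot, y to its left, z up, the work surface at z = 0. Lengths are in m, angles in rad, forces in N, time in s.
With the tool pointing down it reaches from about 0.4 to 0.925 m from the base axis. Payload 5.6 kg.
Tool frame: the origin (TCP) lies on the centre line of the jaws, within the pads' length; the fingertips stand 11 mm ahead of it and the grasp point (between the pads) lies 8 mm behind it; z points along the fingers, y is the line along which they close (so a half turn about z gives the same grasp; the last joint's range is limited). The gripper opens to 85 mm and grips with 20 to 120 N. Pads are 22 mm wide; open, the fingers measure 114 mm over their backs; the gripper's body (76 mm by 85 mm) begins 54 mm behind the grasp point. The pads swing forward as they close: fully open they stand 13 mm farther back than shut.
Start: joints at [1.293, 0.468, -0.012, 1.603, 0.006, 1.071, -0.056], TCP at [0.151, -0.632, 0.213] pointing down, gripper open.
Joint ranges: [-2.53, 2.53], [-0.31, 2.02], [-1.57, 1.55], [0.28, 2.44], [-1.29, 4.43], [0.15, 1.84], [-2.92, 2.92]. Speed limits (rad/s): [2.57, 2.57, 3.14, 3.14, 3.14, 3.14, 3.14].

### API

Orientations are given as a unit quaternion [x, y, z, w].
In Python, from station import monitor, cams, job gives the robot as it stands.
- The arm moves only by the tool move_arm, never from a script. Its arguments are lists of equal length, an entry for each row: "slide": the shift along the tool's x, y, z in mm, a list of three; "rot": the turn, a rotation vector about the tool's x, y, z in degrees, a list of three; "jaw": the opening, from 0 (shut) to 1 (fully open). In form: {"slide": [[tx, ty, tz], ...], "rot": [[wx, wy, wz], ...], "jaw": [jaw, ...]}. A call has 1 to 12 rows; each row is the pose to reach, as a shift and turn from the pose commanded when the call began, along the tool's axes at that moment; what a row does not reach only later rows make up. A row lasts 1/12 s, in which the tool goes at most 41.7 mm and 7.16 degrees, less where a joint would pass 70% of its speed; a pose out of reach is approached as far as the arm can. A call with a gripper value outside its range is refused whole. The fingers move at their own pace and stop on an object; "newtons" is the grip in N (left out, the last holds). Time passes only in rows, so rows that repeat a pose let the fingers close. It gives the time, the measured TCP pose, the force, the opening and the grip force at its end, in the units of the state.
- monitor.get_obs(): the state, without advancing time (a new reading comes with each control period).
- cams.capture(name): name is "scene" or "top"; returns a dict with "img" (420x560x3 uint8, red, green, blue), "K" (3x3 intrinsics, pixels), "distortion" ([k1, k2, p1, p2, k3] as OpenCV has them; the pictures are not rectified), "rvec" (rotation vector, rad) and "tvec" (3), from world to camera coordinates, as OpenCV has them. Camera axes: x right, y down, z forward; pixel columns grow to the right and rows downward; lengths in m; the calibration is good to about 2 mm. A picture is of the moment at which its call begins. There is no depth.
- job.close_job(): hands the job in; it is judged then, once.
The state is a dict: "clock": time; "qpos": joint angles; "qd": joint speeds; "joint_efforts": joint torques, N m; "eef_pos": TCP position; "orientation": TCP orientation; "contact_force": force on the tool from outside, world axes, zero at the start; "wrist_torque": the same for the moment, N m; "finger_gap": finger opening in m; "gripper_force": force on a finger pad.
Only numpy, scipy, OpenCV 4.12 (cv2) and the standard library are available. Lean on these libraries where they do the work, as an engineer would, in place of code of your own. Each camera call takes 0.05 s, during which the arm holds its last target. There are 200 camera calls.

## Working session

There is one attempt and no reset: what is moved stays moved. The work goes in short steps, Python scripts to look and compute and a tool call to move; the robot and the scene stay as the last step left them, time stands still between calls to the robot, and variables do not carry over. Pictures are saved under pics/ and viewed, at most 14 in all, crops included, and the job is handed in when it is done.

Besides the shell and the picture viewer there is one more tool, called after "Emit:" as name(argument=value, ...) on one line, values as JSON. move_arm: Moves the arm, as the interface text tells. Its arguments: {"type":"object","properties":{"slide":{"type":"array"},"rot":{"type":"array"},"jaw":{"type":"array"},"newtons":{"type":"number"}},"required":["slide","rot","jaw"]}

```bash
mkdir -p pics; ls; cat > h.py <<'E'
import numpy as np,cv2
from scipy.spatial.transform import Rotation as R
from station import monitor,cams,job
def cap(n,f=None):
    c=cams.capture(n)
    if f: cv2.imwrite(f,c['img'][:,:,::-1])
    return c
def ray(c,px):
    px=np.array(px,float).reshape(-1,1,2)
    u=cv2.undistortPoints(px,np.array(c['K']),np.array(c['distortion'])).reshape(-1,2)
    Rm=cv2.Rodrigues(np.array(c['rvec'],float))[0];t=np.array(c['tvec'],float).ravel()
    return -Rm.T@t,(Rm.T@np.c_[u,np.ones(len(u))].T).T
def onz(c,px,z):
    o,d=ray(c,px); return o+d*((z-o[2])/d[:,2])[:,None]
def proj(c,P):
    return cv2.projectPoints(np.array(P,float).reshape(-1,1,3),np.array(c['rvec'],float),np.array(c['tvec'],float),np.array(c['K']),np.array(c['distortion']))[0].reshape(-1,2)
def tool(target,yaw=None):
    "mm slide in tool axes from current measured pose to target"
    s=monitor.get_obs(); r=R.from_quat(s['orientation'])
    return r.inv().apply(np.array(target)-s['eef_pos'])*1000
E
python3 - <<'E'
from h import *
for n in('scene','top'):
    c=cap(n,f'pics/{n}0.png')
    o,_=ray(c,[[280,210]]);print(n,o,c['img'].shape,np.array(c['K'])[0,0])
s=monitor.get_obs();print(s)
print(R.from_quat(s['orientation']).as_matrix().round(3))
E
```

```text
pics
scene [ 0.82264508 -0.50297667  1.07698423] (420, 560, 3) 398.25942503336853
top [0.38644288 0.00783595 1.3858744 ] (420, 560, 3) 480.98298364002756
{'clock': 0.1, 'qpos': array([ 1.29300193,  0.46833989, -0.01161761,  1.60353471,  0.00596524,
        1.07141545, -0.05629706]), 'qd': array([-4.86638444e-04, -2.47435346e-03, -1.22903647e-03, -1.79634486e-03,
       -1.13370163e-03, -9.46473706e-04, -5.43737411e-05]), 'joint_efforts': array([ 1.34809870e-03, -5.33513439e+01,  2.14611524e-02, -2.51965606e+01,
        1.14286813e-02,  4.29846041e-03,  3.72945749e-05]), 'eef_pos': array([ 0.15104368, -0.63164856,  0.21189935]), 'orientation': array([ 9.93120320e-01,  1.17095425e-01, -1.37655659e-04, -8.19890045e-04]), 'contact_force': array([ 0.71944277, -0.22344848, -0.28513452]), 'wrist_torque': array([0.01465466, 0.01751439, 0.03686034]), 'gripper_force': 0.0, 'finger_gap': 0.08505619738537736}
[[ 0.973  0.233 -0.   ]
 [ 0.233 -0.973  0.002]
 [-0.    -0.002 -1.   ]]
```

View pics/scene0.png

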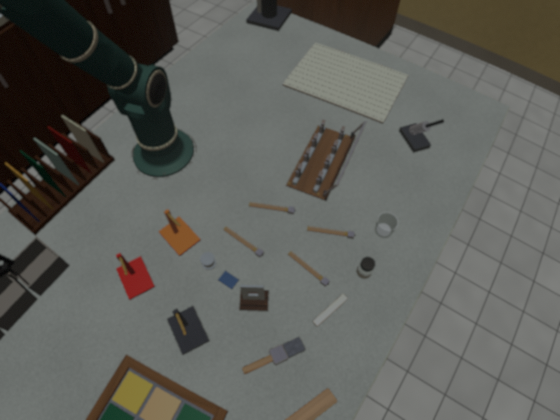

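View pics/top0.png

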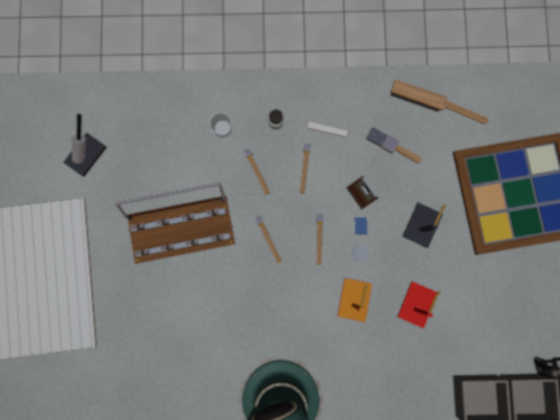

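Top view: four cutters at about (257,170), (305,168), (268,238) and (320,238), with their grey heads at the upper ends. The rack is at (180,230) with the keeper and lip on its upper side. The tag in its holder is at (362,192).

Hook stand candidates: dark (422,224), which I choose; orange (355,300) and red (418,305), which are look-alikes; and the dark stand at (85,153), which has a cylinder and not a brass hook.

Next I take close crops.

```bash
python3 - <<'E'
from h import *
c=cv2.imread('pics/top0.png');d=cv2.imread('pics/scene0.png')
up=lambda a,k:cv2.resize(a,None,fx=k,fy=k,interpolation=cv2.INTER_CUBIC)
A=up(c[175:270,110:245],5.5);B=up(c[160:250,340:450],5)
C=up(d[110:210,280:375],5.5)
D=up(d[280:360,150:275],5)
cv2.imwrite('pics/r.png',A);
W=np.zeros((600,800,3),np.uint8)
for im,x,y,w,h in((cv2.resize(B,(400,327)),0,0,400,327),(cv2.resize(C,(400,421))[:327],400,0,400,327),(cv2.resize(D,(420,269)),0,328,420,269)):W[y:y+h,x:x+w]=im
cv2.imwrite('pics/m.png',W)
t=cap('top');s=cap('scene')
for n,cc in(('top',t),('scene',s)):
    im=cc['img'];hsv=cv2.cvtColor(im,cv2.COLOR_RGB2HSV)
    m=cv2.inRange(hsv,(5,70,60),(18,200,255))
    k,l,st,ce=cv2.connectedComponentsWithStats(m)
    for i in range(1,k):
        if st[i,4]>40:
            p=np.argwhere(l==i)[:,::-1].astype(float)
            w=onz(cc,p,.007);mu=w.mean(0);v=np.linalg.svd(w[:,:2]-mu[:2],full_matrices=False)[2][0]
            q=(w[:,:2]-mu[:2])@v
            print(n,st[i],ce[i].round(1),mu.round(4),'dir',np.degrees(np.arctan2(v[1],v[0])).round(1),'len',np.ptp(q).round(3))
E
```

```text
top [ 391   80   97   43 1069] [431.3  99.5] [ 0.8456 -0.4649  0.007 ] dir -112.2 len 0.295
top [ 454  133  106  121 3215] [494.7 194.7] [ 0.559  -0.6316  0.007 ] dir 168.0 len 0.391
top [396 146  25  17 159] [408.  153.9] [ 0.6837 -0.3881  0.007 ] dir -121.3 len 0.077
top [300 151   9  42 158] [303.9 172.3] [ 0.6361 -0.0826  0.007 ] dir 172.4 len 0.121
top [248 158  21  36 159] [258.5 175.2] [0.6305 0.0493 0.007 ] dir -155.1 len 0.117
top [ 129  198  105   65 3533] [181.  229.4] [0.4782 0.2741 0.007 ] dir 100.3 len 0.288
top [260 223  21  39 164] [270.2 243. ] [0.4334 0.0196 0.007 ] dir -155.5 len 0.119
top [317 224   5  41 167] [319.  243.9] [ 0.4278 -0.1199  0.007 ] dir 176.1 len 0.114
top [ 338  278   34   44 1052] [354.  299.1] [ 0.2702 -0.2137  0.007 ] dir 166.1 len 0.112
top [429 292  10  21  52] [432.9 301.8] [ 0.2578 -0.4357  0.007 ] dir 154.0 len 0.062
scene [ 287  129   64   70 1666] [321.6 164.1] [0.4869 0.2605 0.007 ] dir -83.1 len 0.29
scene [250 203  35   8 102] [267.2 206.6] [0.4318 0.0173 0.007 ] dir 24.2 len 0.109
scene [159 209  41  47 906] [178.4 234.5] [ 0.2653 -0.2153  0.007 ] dir -17.2 len 0.161
scene [308 227  38   9 114] [326.3 230.9] [0.63   0.0475 0.007 ] dir 24.4 len 0.113
scene [225 228  29  23 105] [239.2 238.4] [ 0.4262 -0.1217  0.007 ] dir -3.2 len 0.112
scene [289 253  31  26 120] [304.2 264.9] [ 0.6334 -0.0844  0.007 ] dir -7.9 len 0.111
scene [118 256  10  20  73] [123.5 265.9] [ 0.1993 -0.3866  0.007 ] dir -27.6 len 0.068
scene [  86  356  141   64 1695] [152.3 389.3] [ 0.4991 -0.5918  0.007 ] dir 27.1 len 0.346
scene [243 356  29  17 195] [256.9 364.1] [ 0.6815 -0.3871  0.007 ] dir -121.3 len 0.078
scene [286 389  50  31 683] [314.5 406.7] [ 0.8596 -0.3917  0.007 ] dir -117.0 len 0.131
```

View pics/r.png

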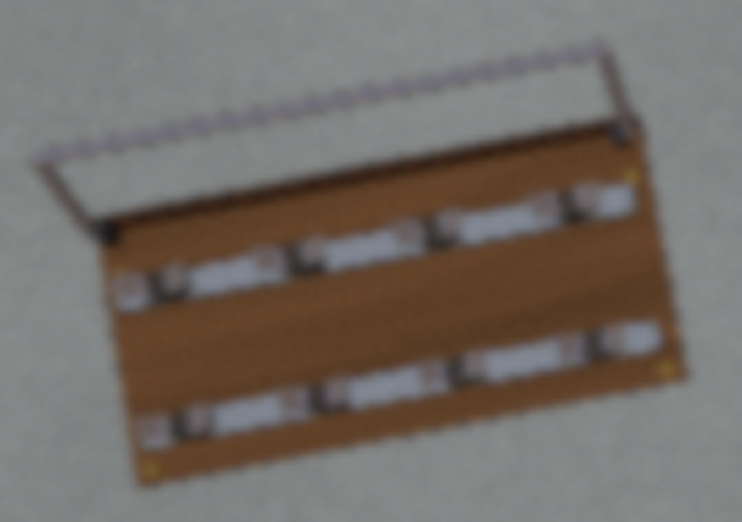

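View pics/m.png

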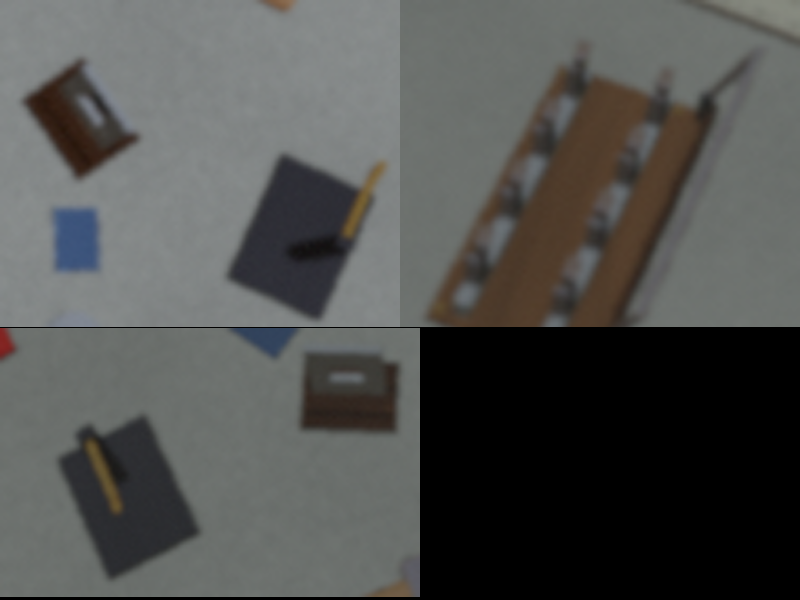

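The crops show the rack with its lip and hinges on the upper side (+x world) and the keeper leaning outward. The four clip pairs are clear. The dark stand has a brass hook pointing up-right, and the grey tag plate stands in its wooden holder. Next I measure the rack, the stand and the tag.

```bash
cat >> h.py <<'E'
def tri(c1,p1,c2,p2):
    o1,d1=ray(c1,[p1]);o2,d2=ray(c2,[p2]);A=[];b=[]
    for o,d in((o1,d1[0]),(o2,d2[0])):
        d=d/np.linalg.norm(d);M=np.eye(3)-np.outer(d,d);A.append(M);b.append(M@o)
    A=np.vstack(A);b=np.hstack(b);x=np.linalg.lstsq(A,b,rcond=None)[0]
    return x,np.linalg.norm(A@x-b)
E
python3 - <<'E'
from h import *
t=cap('top');s=cap('scene')
up=lambda a,k:cv2.resize(a,None,fx=k,fy=k,interpolation=cv2.INTER_CUBIC)
W=np.zeros((600,800,3),np.uint8)
a=up(s['img'][115:205,280:370],6.6)[:594,:594];W[:594,:594]=a[:,:,::-1]
b=up(t['img'][172:212,342:382],5);W[:200,600:]=b[:,:,::-1]
b=up(s['img'][280:320,234:274],5);W[200:400,600:]=b[:,:,::-1]
cv2.imwrite('pics/s2.png',W)
for n,cc in(('top',t),('scene',s)):
    hsv=cv2.cvtColor(cc['img'],cv2.COLOR_RGB2HSV)
    m=cv2.inRange(hsv,(5,70,60),(18,200,255));x0,y0,x1,y1=(125,190,240,270) if n=='top' else(282,120,360,205)
    k=np.zeros_like(m);k[y0:y1,x0:x1]=m[y0:y1,x0:x1]
    k=cv2.morphologyEx(k,cv2.MORPH_OPEN,np.ones((3,3)))
    h=cv2.convexHull(cv2.findNonZero(k));q=cv2.approxPolyDP(h,5,True).reshape(-1,2)
    print(n,'wood',q.tolist())
    for z in(.015,.02,.025):print(z,onz(cc,q,z)[:,:2].round(4).tolist())
    # dark stand base
    v=cc['img'].max(2).astype(int);sat=hsv[:,:,1]
    m=((v<75)&(sat<110)).astype(np.uint8);x0,y0,x1,y1=(395,195,450,255) if n=='top' else(160,300,215,360)
    k=np.zeros_like(m);k[y0:y1,x0:x1]=m[y0:y1,x0:x1]
    l=cv2.connectedComponentsWithStats(k);i=1+np.argmax(l[2][1:,4]);k=(l[1]==i).astype(np.uint8)
    P=onz(cc,cv2.findNonZero(k).reshape(-1,2),.01)[:,:2]
    print(n,'stand',l[2][i],cv2.minAreaRect((P*1000).astype(np.float32)),(cv2.boxPoints(cv2.minAreaRect((P*1000).astype(np.float32)))).round(0).tolist())
E
```

```text
top wood [[233, 243], [135, 262], [129, 220], [217, 198], [226, 200]]
0.015 [[0.4354, 0.1251], [0.3881, 0.4023], [0.5075, 0.4206], [0.5653, 0.1694], [0.5589, 0.1437]]
0.02 [[0.4352, 0.1247], [0.3881, 0.4009], [0.5071, 0.4191], [0.5646, 0.1688], [0.5583, 0.1432]]
0.025 [[0.435, 0.1243], [0.3881, 0.3995], [0.5066, 0.4176], [0.564, 0.1682], [0.5577, 0.1427]]
top stand [403 203  35  44 946] ((475.6148986816406, -416.66229248046875), (76.94947814941406, 106.61798095703125), 63.40369415283203) [[411.0, -427.0], [506.0, -475.0], [541.0, -406.0], [445.0, -358.0]]
scene wood [[349, 136], [322, 197], [288, 185], [326, 129]]
0.015 [[0.5061, 0.4142], [0.5581, 0.1405], [0.4436, 0.1181], [0.4224, 0.3962]]
0.02 [[0.5075, 0.4099], [0.5593, 0.1374], [0.4454, 0.1151], [0.4243, 0.3919]]
0.025 [[0.509, 0.4056], [0.5606, 0.1344], [0.4472, 0.1122], [0.4262, 0.3877]]
scene stand [ 168  306   41   48 1110] ((471.14404296875, -417.1996154785156), (78.00595092773438, 122.14514923095703), 63.45079803466797) [[399.0, -425.0], [508.0, -479.0], [543.0, -410.0], [434.0, -355.0]]
```

View pics/s2.png

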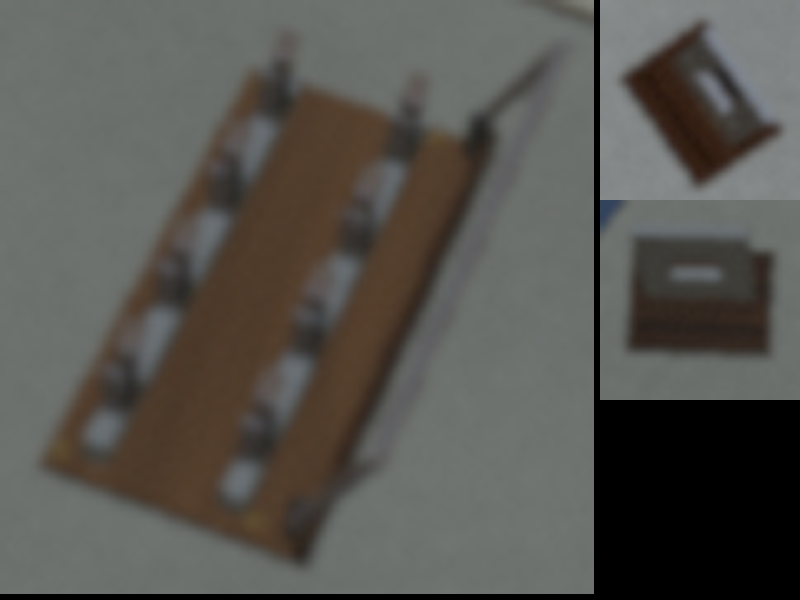

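The scene crop shows the rack with two brass screws at (65,450) and (255,522), keeper bar ends at (565,45) and (380,462), and clip lip pairs in pink. The tag's window shows as a bright stripe in both views. I triangulate these points next.

```bash
python3 - <<'E'
from h import *
t=cap('top');s=cap('scene')
T=lambda u,v:((u+.5)/5.5-.5+110,(v+.5)/5.5-.5+175)
S=lambda u,v:((u+.5)/6.6-.5+280,(v+.5)/6.6-.5+115)
F={'screw-x-y':((665,370),(65,450)),'screw+x-y':((632,178),(255,522)),'corner-x-y':((688,378),(40,465)),'corner-x+y':((140,487),(250,70)),
'bar+y':((40,160),(565,45)),'bar-y':((605,48),(380,462)),'barend -x-y':((660,335),(98,455)),'barend +x-y':((635,203),(235,505))}
P={}
for k,(a,b) in F.items():
    x,e=tri(t,T(*a),s,S(*b));P[k]=x;print(k,x.round(4),'err',round(e,4))
d=P['bar+y']-P['bar-y'];print('bar len',np.linalg.norm(d),'ang',np.degrees(np.arctan2(-d[0],d[1])),'mid',(P['bar+y']+P['bar-y'])/2)
d=P['corner-x+y']-P['corner-x-y'];print('edge',np.linalg.norm(d),np.degrees(np.arctan2(-d[0],d[1])),(P['corner-x+y']+P['corner-x-y'])/2)
# clip lips in top at z=.07: pairs
up=[((130,285),(172,277)),((268,260),(310,250)),((405,233),(447,223)),((545,205),(585,198))]
lo=[((153,428),(197,415)),((293,400),(335,390)),((430,375),(470,363)),((570,347),(610,335))]
for U,L in zip(up,lo):
    m=[onz(t,[T(*p) for p in q],.07)[:,:2] for q in(U,L)]
    print('pair w',[round(float(np.linalg.norm(q[0]-q[1])),4) for q in m],'c',m[0].mean(0).round(4),m[1].mean(0).round(4),'seat',(m[0].mean(0)+m[1].mean(0))/2)
E
```

```text
screw-x-y [0.4392 0.1331 0.0061] err 0.0003
screw+x-y [0.5397 0.1489 0.0078] err 0.0
corner-x-y [0.434  0.1207 0.0039] err 0.0013
corner-x+y [0.3841 0.4047 0.0038] err 0.0015
bar+y [0.545  0.428  0.1007] err 0.0007
bar-y [0.5941 0.1521 0.1003] err 0.0002
barend -x-y [0.4571 0.1348 0.0144] err 0.0004
barend +x-y [0.527  0.1477 0.0132] err 0.0018
bar len 0.28023377714690434 ang 10.083787749015514 mid [0.56955518 0.29003831 0.10047913]
edge 0.2883692069208286 9.975908806295875 [0.40904488 0.26271725 0.00385469]
pair w [0.0211, 0.0224] c [0.4866 0.3819] [0.4167 0.3694] seat [0.45166245 0.37568554]
pair w [0.0213, 0.0212] c [0.498  0.3136] [0.4282 0.301 ] seat [0.4631216  0.30726148]
pair w [0.0214, 0.0206] c [0.51   0.2455] [0.4395 0.2337] seat [0.47477254 0.23958221]
pair w [0.0202, 0.0206] c [0.5218 0.1761] [0.4518 0.1643] seat [0.4868009  0.17018084]
```

Rack origin is about (0.469, 0.273) with yaw 10°, and the clips, base edge and keeper all agree. Keeper angle is about 1.56 rad. Now I plan the first cutter, T.

```bash
cat >> h.py <<'E'
def plan(p,yaw):
    s=monitor.get_obs();r=R.from_quat(s['orientation']);y=np.radians(yaw)
    q=R.from_matrix(np.array([[np.cos(y),np.sin(y),0],[np.sin(y),-np.cos(y),0],[0,0,-1]]))
    print('slide',(r.inv().apply(np.array(p)-s['eef_pos'])*1000).round(1),'rot',(r.inv()*q).as_rotvec(degrees=True).round(2))
O=np.array([.469,.273]);EX=np.array([np.cos(np.radians(10)),np.sin(np.radians(10))]);EY=np.array([-EX[1],EX[0]])
def seat(i,z):return np.r_[O+(-.105+.07*i)*EY,z]
def cutters():
    "mean over both views: mid xy, yaw, per-view gap"
    out={}
    for n in('top','scene'):
        cc=cap(n);m=cv2.inRange(cv2.cvtColor(cc['img'],cv2.COLOR_RGB2HSV),(5,70,60),(18,200,255))
        k,l,st,ce=cv2.connectedComponentsWithStats(m)
        for i in range(1,k):
            if 60<st[i,4]<260:
                w=onz(cc,np.argwhere(l==i)[:,::-1],.007)[:,:2];mu=w.mean(0);v=np.linalg.svd(w-mu,full_matrices=False)[2][0]
                v=v*np.sign(v[0])
                if .095<np.ptp((w-mu)@v)<.135 and abs(mu[1])<.25: out.setdefault(n,[]).append((mu+.01*v,np.degrees(np.arctan2(v[1],v[0]))))
    for a,ya in out.get('top',[]):
        for b,yb in out.get('scene',[]):
            if np.linalg.norm(a-b)<.01: print('cutter',((a+b)/2).round(4),'yaw',round((ya+yb)/2,1),'gap mm',((a-b)*1000).round(1))
E
python3 - <<'E'
from h import *
cutters();plan((.437,-.1214,.12),-3.8)
E
```

```text
cutter [ 0.6451 -0.0851] yaw -7.9 gap mm [3.6 1.6]
cutter [0.6389 0.0523] yaw 24.7 gap mm [1.2 2.2]
cutter [0.4431 0.0233] yaw 24.5 gap mm [2.3 2.8]
cutter [ 0.4364 -0.1213] yaw -3.5 gap mm [3.3 1.5]
slide [ 396.8 -430.3   92.7] rot [-0.    0.   17.25]
```

Emit:
move_arm(slide=[[396.8, -430.3, 0], [396.8, -430.3, 0], [396.8, -430.3, 0], [396.8, -430.3, 0], [396.8, -430.3, 0], [396.8, -430.3, 0], [396.8, -430.3, 0], [396.8, -430.3, 0], [396.8, -430.3, 0], [396.8, -430.3, 0], [396.8, -430.3, 0], [396.8, -430.3, 0]], rot=[[0, 0, 17.2], [0, 0, 17.2], [0, 0, 17.2], [0, 0, 17.2], [0, 0, 17.2], [0, 0, 17.2], [0, 0, 17.2], [0, 0, 17.2], [0, 0, 17.2], [0, 0, 17.2], [0, 0, 17.2], [0, 0, 17.2]], jaw=[0.5, 0.5, 0.5, 0.5, 0.5, 0.5, 0.5, 0.5, 0.5, 0.5, 0.5, 0.5])

```text
clock: 1.5
eef_pos: [0.396, -0.1941, 0.2133]
orientation: [0.999, -0.033, 0.001, 0.0]
contact_force: [1.2, -0.8, 0.6]
finger_gap: 0.0424
gripper_force: 0.0
```

```bash
python3 -c "
from h import *
plan((.437,-.1214,.014),-3.6)"
```

```text
slide [ 35.9 -75.4 199.3] rot [ 0.05 -0.06 -0.17]
```

Emit:
move_arm(slide=[[35.9, -75.4, 60], [35.9, -75.4, 100], [35.9, -75.4, 140], [35.9, -75.4, 160], [35.9, -75.4, 160], [35.9, -75.4, 160]], rot=[[0, 0, 0], [0, 0, 0], [0, 0, 0], [0, 0, 0], [0, 0, 0], [0, 0, 0]], jaw=[0.5, 0.5, 0.5, 0.5, 0.5, 0.5])

```text
clock: 2.0
eef_pos: [0.4334, -0.1209, 0.049]
orientation: [0.999, -0.031, -0.004, -0.001]
contact_force: [-0.1, -0.1, -0.2]
finger_gap: 0.043
gripper_force: 0.0
```

```bash
python3 -c "
from h import *
plan((.437,-.1214,.014),-3.6)"
```

```text
slide [ 3.9  0.4 35. ] rot [-0.14  0.45 -0.01]
```

Emit:
move_arm(slide=[[3, 0, 20], [3, 0, 35], [3, 0, 35], [3, 0, 35], [3, 0, 35], [3, 0, 35], [3, 0, 35], [3, 0, 35], [3, 0, 35], [3, 0, 35]], rot=[[0, 0, 0], [0, 0, 0], [0, 0, 0], [0, 0, 0], [0, 0, 0], [0, 0, 0], [0, 0, 0], [0, 0, 0], [0, 0, 0], [0, 0, 0]], jaw=[0.5, 0.5, 0.5, 0, 0, 0, 0, 0, 0, 0], newtons=70)

```text
clock: 2.83
eef_pos: [0.4392, -0.1232, 0.018]
orientation: [0.999, -0.033, 0.0, 0.0]
contact_force: [0.4, 0.4, -0.6]
finger_gap: 0.0
gripper_force: 0.0
```

```bash
python3 -c "
from h import *
s=seat(3,.17);print(s,monitor.get_obs()['eef_pos']);plan(s,10)"
```

```text
[0.45076694 0.37640481 0.17      ] [ 0.4392243  -0.12323353  0.01804259]
slide [ -21.1 -499.3 -152. ] rot [ 1.000e-02 -2.000e-02 -1.375e+01]
```

Emit:
move_arm(slide=[[0, 0, -40], [0, 0, -80], [0, 0, -120], [0, 110, -120], [0, 150, -120], [0, 150, -120], [0, 150, -120], [0, 150, -120]], rot=[[0, 0, 0], [0, 0, 0], [0, 0, 0], [0, 0, 0], [0, 0, 0], [0, 0, 0], [0, 0, 0], [0, 0, 0]], jaw=[0.5, 0.5, 0.5, 0.5, 0.5, 0.5, 0.5, 0.5])

```text
clock: 3.5
eef_pos: [0.4278, -0.2794, 0.1379]
orientation: [0.999, -0.037, 0.0, 0.002]
contact_force: [-0.1, -0.3, 0.5]
finger_gap: 0.0425
gripper_force: 0.0
```

```bash
python3 -c "
from h import *
c=cap('top');s=cap('scene')
W=np.zeros((600,800,3),np.uint8)
W[:600,:400]=cv2.resize(c['img'][195:315,275:355],(400,600),interpolation=2)[:,:,::-1]
W[:500,400:]=cv2.resize(s['img'][180:280,200:280],(400,500),interpolation=2)[:,:,::-1]
cv2.imwrite('pics/miss.png',W)
cutters();print(monitor.get_obs()['eef_pos'])"
```

```text
cutter [ 0.6443 -0.0849] yaw -7.8 gap mm [2.9 1.7]
cutter [0.6395 0.0527] yaw 24.6 gap mm [3.1 2.9]
cutter [0.442  0.0227] yaw 24.3 gap mm [0.8 1.9]
cutter [ 0.4368 -0.1214] yaw -3.5 gap mm [2.6 1.4]
[ 0.42933483 -0.27144287  0.13755602]
```

View pics/miss.png

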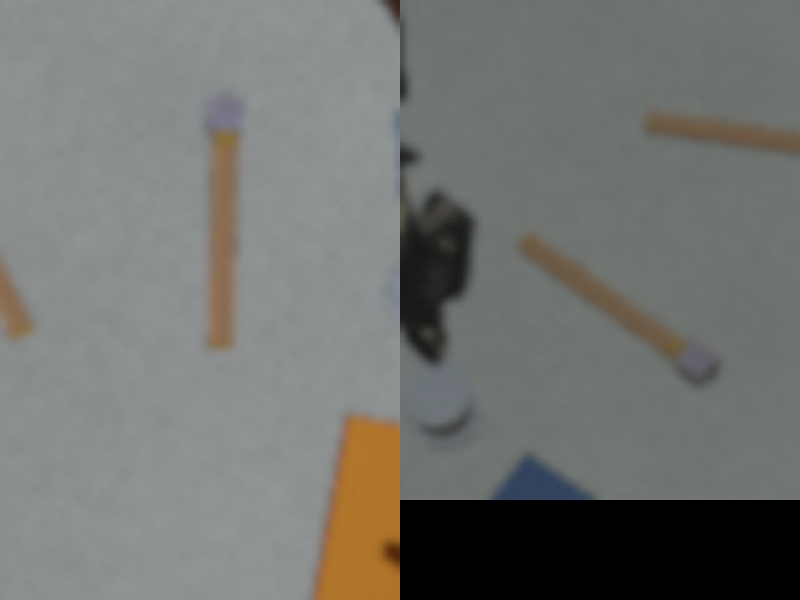

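The cutter has not moved (mid still (0.437, −0.121)). The fingertips closed at the handle's equator and slipped over it, so I go lower and allow settling rows.

```bash
python3 -c "
from h import *
plan((.437,-.1214,.06),-3.6)"
```

```text
slide [  -1.9 -150.2   77.7] rot [-0.05  0.03 -0.06]
```

Emit:
move_arm(slide=[[0, -40, 0], [0, -80, 0], [0, -120, 30], [0, -150, 60], [0, -150, 78], [0, -150, 78], [0, -150, 78], [0, -150, 78], [0, -150, 78], [0, -150, 78]], rot=[[0, 0, 0], [0, 0, 0], [0, 0, 0], [0, 0, 0], [0, 0, 0], [0, 0, 0], [0, 0, 0], [0, 0, 0], [0, 0, 0], [0, 0, 0]], jaw=[0.5, 0.5, 0.5, 0.5, 0.5, 0.5, 0.5, 0.5, 0.5, 0.5])

```text
clock: 4.53
eef_pos: [0.44, -0.1244, 0.0611]
orientation: [0.999, -0.034, 0.001, 0.001]
contact_force: [-0.4, -0.2, 0.1]
finger_gap: 0.0428
gripper_force: 0.0
```

```bash
python3 -c "
from h import *
plan((.437,-.1214,.0115),-3.6)"
```

```text
slide [-3.4 -2.9 49.6] rot [ 0.06 -0.15 -0.26]
```

Emit:
move_arm(slide=[[-2, -2, 30], [-2, -2, 49], [-2, -2, 49], [-2, -2, 49], [-2, -2, 49], [-2, -2, 49], [-2, -2, 49], [-2, -2, 49]], rot=[[0, 0, 0], [0, 0, 0], [0, 0, 0], [0, 0, 0], [0, 0, 0], [0, 0, 0], [0, 0, 0], [0, 0, 0]], jaw=[0.5, 0.5, 0.5, 0.5, 0.5, 0.5, 0.5, 0.5])

```text
clock: 5.2
eef_pos: [0.4379, -0.1214, 0.0116]
orientation: [0.999, -0.033, 0.001, 0.0]
contact_force: [-0.2, 0.6, 1.3]
finger_gap: 0.0426
gripper_force: 0.0
```

Emit:
move_arm(slide=[[0, 0, 0], [0, 0, 0], [0, 0, 0], [0, 0, 0], [0, 0, 0], [0, 0, -40], [0, 0, -80], [0, 0, -120], [0, 0, -155], [0, 0, -155], [0, 0, -155]], rot=[[0, 0, 0], [0, 0, 0], [0, 0, 0], [0, 0, 0], [0, 0, 0], [0, 0, 0], [0, 0, 0], [0, 0, 0], [0, 0, 0], [0, 0, 0], [0, 0, 0]], jaw=[0, 0, 0, 0, 0, 0, 0, 0, 0, 0, 0], newtons=80)

```text
clock: 6.12
eef_pos: [0.4386, -0.1215, 0.1679]
orientation: [0.999, -0.033, 0.002, 0.001]
contact_force: [-0.1, 0.2, -0.4]
finger_gap: 0.0002
gripper_force: 0.0
```

```bash
python3 -c "
from h import *
plan(seat(3,.17),10)"
```

```text
slide [ -20.5 -497.7   -3. ] rot [  0.13  -0.26 -13.77]
```

Emit:
move_arm(slide=[[0, 0, 0], [0, 0, 0], [0, 0, 0], [0, 0, 0]], rot=[[0, 0, 0], [0, 0, 0], [0, 0, 0], [0, 0, 0]], jaw=[0.5, 0.5, 0.5, 0.5])

```text
clock: 6.45
eef_pos: [0.4365, -0.1208, 0.1646]
orientation: [0.999, -0.033, -0.001, -0.0]
contact_force: [0.4, -0.9, 1.3]
finger_gap: 0.0425
gripper_force: 0.0
```

Emit:
move_arm(slide=[[0, 120, 0], [0, 120, 0], [0, 120, 0], [0, 120, 0], [0, 120, 0]], rot=[[0, 0, 0], [0, 0, 0], [0, 0, 0], [0, 0, 0], [0, 0, 0]], jaw=[0, 0, 0, 0, 0])

```text
clock: 6.87
eef_pos: [0.4285, -0.2425, 0.1648]
orientation: [0.999, -0.035, -0.001, -0.0]
contact_force: [0.2, 1.3, -1.0]
finger_gap: 0.0003
gripper_force: 0.0
```

```bash
python3 -c "
from h import *
cutters();print(monitor.get_obs()['eef_pos'])"
```

```text
cutter [ 0.6449 -0.0849] yaw -7.9 gap mm [2.2 1.7]
cutter [0.6395 0.0527] yaw 24.6 gap mm [1.4 2. ]
cutter [0.4414 0.0225] yaw 24.4 gap mm [1.9 2.4]
cutter [ 0.4365 -0.1213] yaw -3.5 gap mm [3.  1.4]
[ 0.42918702 -0.23959261  0.16503789]
```

The cutter is again untouched, so something is off between the cameras and the gripper. I check the gripper's projection in the images.

```bash
python3 -c "
from h import *
W=np.zeros((560,800,3),np.uint8);o=monitor.get_obs();r=R.from_quat(o['orientation']);print(o['eef_pos'])
for j,n in enumerate(('top','scene')):
    c=cap(n);im=np.ascontiguousarray(c['img'][:,:,::-1])
    P=[o['eef_pos'],o['eef_pos']+r.apply([0,0,.011]),o['eef_pos']+r.apply([0,0,-.1])]
    p=proj(c,P);print(n,p.round(1).tolist())
    x,y=p[0].astype(int);x0,y0=x-40,y-56
    crop=cv2.resize(im[y0:y0+112,x0:x0+80],None,fx=5,fy=5,interpolation=2)
    for q,col in zip(p,((0,0,255),(0,255,0),(255,0,0))):cv2.circle(crop,tuple(int(v) for v in ((q-[x0,y0])*5)),4,col,1)
    W[:,j*400:j*400+400]=crop
cv2.imwrite('pics/g.png',W)"
```

```text
[ 0.42918702 -0.23959261  0.16503789]
top [[371.9, 240.2], [371.0, 240.4], [380.6, 238.5]]
scene [[207.1, 245.3], [207.8, 247.1], [200.6, 226.6]]
```

View pics/g.png

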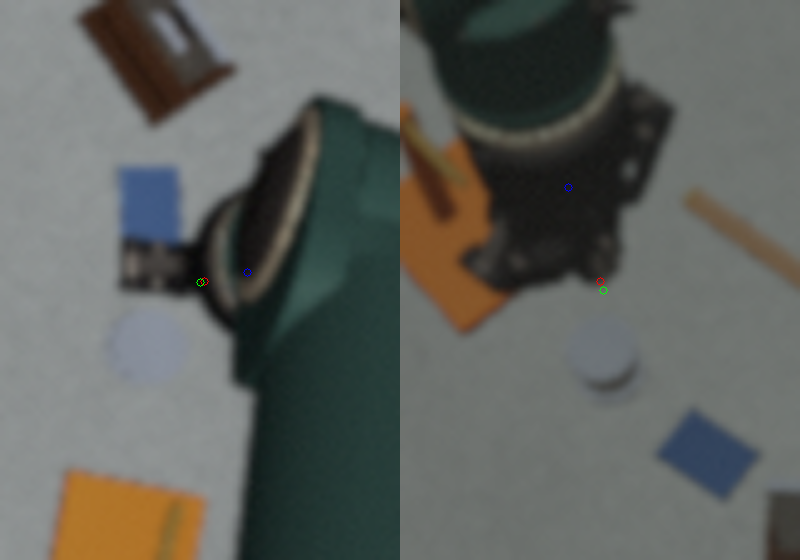

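The projection agrees with the gripper in both views: the shut fingertips are at the TCP marks and the axis matches. So lateral position is fine, and the likely cause is that the tips sit farther back at a 14 mm gap. I find the table by touch with the jaws slightly open, straddling the handle.

```bash
python3 -c "
from h import *
plan((.437,-.1214,.04),-3.6)"
```

```text
slide [ 1.000e-01 -1.178e+02  1.255e+02] rot [-0.05  0.04 -0.  ]
```

Emit:
move_arm(slide=[[0, -40, 0], [0, -80, 20], [0, -118, 50], [0, -118, 90], [0, -118, 125], [0, -118, 125], [0, -118, 125], [0, -118, 125], [0, -118, 125], [0, -118, 125], [0, -118, 125]], rot=[[0, 0, 0], [0, 0, 0], [0, 0, 0], [0, 0, 0], [0, 0, 0], [0, 0, 0], [0, 0, 0], [0, 0, 0], [0, 0, 0], [0, 0, 0], [0, 0, 0]], jaw=[0.3, 0.3, 0.3, 0.3, 0.3, 0.3, 0.3, 0.3, 0.3, 0.3, 0.3])

```text
clock: 7.98
eef_pos: [0.4385, -0.1239, 0.0428]
orientation: [0.999, -0.033, 0.002, 0.001]
contact_force: [-0.2, 0.8, -0.3]
finger_gap: 0.026
gripper_force: 0.0
```

```bash
python3 -c "
from h import *
plan((.437,-.1214,.0115),-3.6)"
```

```text
slide [-1.8 -2.4 31.3] rot [ 0.08 -0.23 -0.2 ]
```

Emit:
move_arm(slide=[[-1, -1.5, 15], [-1, -1.5, 30], [-1, -1.5, 30], [-1, -1.5, 30], [-1, -1.5, 32], [-1, -1.5, 34], [-1, -1.5, 34], [-1, -1.5, 34], [-1, -1.5, 34], [-1, -1.5, 34]], rot=[[0, 0, 0], [0, 0, 0], [0, 0, 0], [0, 0, 0], [0, 0, 0], [0, 0, 0], [0, 0, 0], [0, 0, 0], [0, 0, 0], [0, 0, 0]], jaw=[0.3, 0.3, 0.3, 0.3, 0.3, 0.3, 0.3, 0.3, 0.3, 0.3])

```text
clock: 8.82
eef_pos: [0.4363, -0.1215, 0.0069]
orientation: [0.999, -0.033, 0.0, 0.0]
contact_force: [-0.3, 0.3, -0.1]
finger_gap: 0.0257
gripper_force: 0.0
```

Emit:
move_arm(slide=[[0, 0, 0], [0, 0, 0], [0, 0, 0], [0, 0, 0], [0, 0, 0], [0, 0, 0]], rot=[[0, 0, 0], [0, 0, 0], [0, 0, 0], [0, 0, 0], [0, 0, 0], [0, 0, 0]], jaw=[0.14, 0.14, 0.1, 0.1, 0.1, 0.1], newtons=60)

```text
clock: 9.32
eef_pos: [0.4362, -0.1215, 0.0068]
orientation: [0.999, -0.033, -0.0, 0.0]
contact_force: [-0.4, -0.2, 0.3]
finger_gap: 0.0085
gripper_force: 0.0
```

```bash
python3 -c "
from h import *
W=np.zeros((600,800,3),np.uint8);o=monitor.get_obs()
for j,n in enumerate(('top','scene')):
    c=cap(n);im=np.ascontiguousarray(c['img'][:,:,::-1])
    P=[o['eef_pos'],[.5362,-.1215,.0068]]
    p=proj(c,P);x,y=p[0].astype(int);x0,y0=x-33,y-50
    crop=cv2.resize(im[y0:y0+100,x0:x0+66],(400,600),interpolation=2)
    for q in p: cv2.circle(crop,tuple(int(v) for v in ((q-[x0,y0])*6)),4,(0,0,255),1)
    W[:,j*400:j*400+400]=crop
cv2.imwrite('pics/g2.png',W)"
```

```text
(no output)
```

View pics/g2.png

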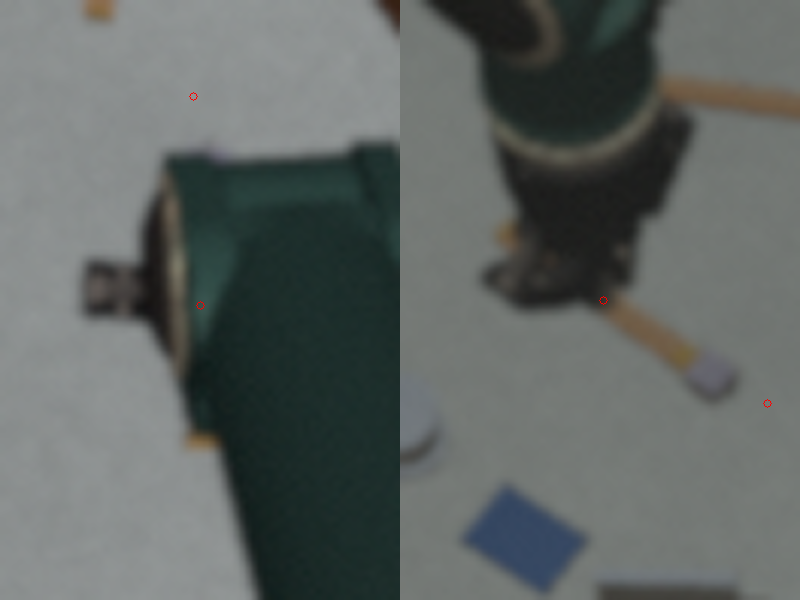

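The image puts the TCP right on the handle, yet there is no contact, so the tips are higher than stated. I open and descend gently to find the real table contact.

Emit:
move_arm(slide=[[0, 0, 0], [0, 0, 0], [0, 0, 2], [0, 0, 4], [0, 0, 4], [0, 0, 4], [0, 0, 4]], rot=[[0, 0, 0], [0, 0, 0], [0, 0, 0], [0, 0, 0], [0, 0, 0], [0, 0, 0], [0, 0, 0]], jaw=[0.3, 0.3, 0.3, 0.3, 0.3, 0.3, 0.3])

```text
clock: 10.0
eef_pos: [0.4362, -0.1214, 0.0027]
orientation: [0.999, -0.033, -0.0, -0.0]
contact_force: [-0.0, -0.6, -0.3]
finger_gap: 0.0252
gripper_force: 0.0
```

Emit:
move_arm(slide=[[0, 0, 2], [0, 0, 4], [0, 0, 4], [0, 0, 4], [0, 0, 4]], rot=[[0, 0, 0], [0, 0, 0], [0, 0, 0], [0, 0, 0], [0, 0, 0]], jaw=[0.3, 0.3, 0.3, 0.3, 0.3])

```text
clock: 10.42
eef_pos: [0.4362, -0.1214, -0.0013]
orientation: [0.999, -0.033, -0.0, -0.0]
contact_force: [-0.5, 0.0, 0.0]
finger_gap: 0.0257
gripper_force: 0.0
```

Emit:
move_arm(slide=[[0, 0, 1], [0, 0, 2], [0, 0, 3], [0, 0, 3], [0, 0, 3]], rot=[[0, 0, 0], [0, 0, 0], [0, 0, 0], [0, 0, 0], [0, 0, 0]], jaw=[0.3, 0.3, 0.3, 0.3, 0.3])

```text
clock: 10.83
eef_pos: [0.4361, -0.1214, -0.0043]
orientation: [0.999, -0.033, -0.0, -0.0]
contact_force: [-0.1, -0.6, -0.1]
finger_gap: 0.0256
gripper_force: 0.0
```

Emit:
move_arm(slide=[[0, 0, 0], [0, 0, 0], [0, 0, 0], [0, 0, 0], [0, 0, 0]], rot=[[0, 0, 0], [0, 0, 0], [0, 0, 0], [0, 0, 0], [0, 0, 0]], jaw=[0.1, 0.1, 0.1, 0.1, 0.1])

```text
clock: 11.25
eef_pos: [0.4363, -0.1215, -0.0042]
orientation: [0.999, -0.033, 0.0, 0.0]
contact_force: [0.5, 1.2, -0.7]
finger_gap: 0.0085
gripper_force: 0.0
```

With the gap below the handle width, I descend until the tips touch the handle top (14 mm). That gives the true tip height.

Emit:
move_arm(slide=[[0, 0, 1], [0, 0, 2], [0, 0, 3], [0, 0, 3]], rot=[[0, 0, 0], [0, 0, 0], [0, 0, 0], [0, 0, 0]], jaw=[0.1, 0.1, 0.1, 0.1])

```text
clock: 11.58
eef_pos: [0.4365, -0.1217, -0.0064]
orientation: [0.999, -0.033, 0.0, 0.0]
contact_force: [-4.5, -0.1, 13.4]
finger_gap: 0.0087
gripper_force: 6.3
```

Emit:
move_arm(slide=[[0, 0, 1], [0, 0, 2], [0, 0, 2]], rot=[[0, 0, 0], [0, 0, 0], [0, 0, 0]], jaw=[0.1, 0.1, 0.1])

```text
clock: 11.83
eef_pos: [0.4366, -0.1218, -0.007]
orientation: [0.999, -0.033, 0.0, 0.001]
contact_force: [-7.6, 1.1, 32.2]
finger_gap: 0.0086
gripper_force: 14.3
```

The tips touch the handle at a reported z of −5.5 mm, so the reported TCP lies about 30 mm beyond the real one (tool-length bias). From now on I use reported z = true z − 30 mm.

Emit:
move_arm(slide=[[0, 0, -8], [0, 0, -8], [0, 0, -8], [0, 0, -8], [0, 0, 0], [0, 0, 5], [0, 0, 7], [0, 0, 7], [0, 0, 7]], rot=[[0, 0, 0], [0, 0, 0], [0, 0, 0], [0, 0, 0], [0, 0, 0], [0, 0, 0], [0, 0, 0], [0, 0, 0], [0, 0, 0]], jaw=[0.1, 0.35, 0.35, 0.35, 0.35, 0.35, 0.35, 0.35, 0.35])

```text
clock: 12.58
eef_pos: [0.4359, -0.1213, -0.0168]
orientation: [0.999, -0.033, -0.001, -0.0]
contact_force: [0.7, -0.4, 0.5]
finger_gap: 0.0303
gripper_force: 0.0
```

Emit:
move_arm(slide=[[0, 0, 0], [0, 0, 0], [0, 0, 0], [0, 0, 0], [0, 0, 0], [0, 0, 0]], rot=[[0, 0, 0], [0, 0, 0], [0, 0, 0], [0, 0, 0], [0, 0, 0], [0, 0, 0]], jaw=[0.12, 0.12, 0.12, 0.12, 0.12, 0.12])

```text
clock: 13.08
eef_pos: [0.4363, -0.1215, -0.0161]
orientation: [0.999, -0.033, 0.0, 0.0]
contact_force: [-0.9, 0.5, 2.2]
finger_gap: 0.0115
gripper_force: 56.2
```

Emit:
move_arm(slide=[[0, 0, -20], [0, 0, -60], [0, 0, -100], [0, 0, -140], [0, 0, -170], [0, 0, -170], [0, 0, -170], [0, 0, -170]], rot=[[0, 0, 0], [0, 0, 0], [0, 0, 0], [0, 0, 0], [0, 0, 0], [0, 0, 0], [0, 0, 0], [0, 0, 0]], jaw=[0, 0, 0, 0, 0, 0, 0, 0], newtons=80)

```text
clock: 13.75
eef_pos: [0.4355, -0.1216, 0.1532]
orientation: [0.999, -0.033, -0.0, 0.0]
contact_force: [-0.4, -1.2, -0.2]
finger_gap: 0.0106
gripper_force: 78.5
```

```bash
python3 -c "
from h import *
plan(seat(3,.15),10)"
```

```text
slide [ -17.5 -497.9    3.1] rot [  0.     0.06 -13.77]
```

Emit:
move_arm(slide=[[-17.5, -498, 3], [-17.5, -498, 3], [-17.5, -498, 3], [-17.5, -498, 3], [-17.5, -498, 3], [-17.5, -498, 3], [-17.5, -498, 3], [-17.5, -498, 3], [-17.5, -498, 3], [-17.5, -498, 3], [-17.5, -498, 3], [-17.5, -498, 3]], rot=[[0, 0, -13.8], [0, 0, -13.8], [0, 0, -13.8], [0, 0, -13.8], [0, 0, -13.8], [0, 0, -13.8], [0, 0, -13.8], [0, 0, -13.8], [0, 0, -13.8], [0, 0, -13.8], [0, 0, -13.8], [0, 0, -13.8]], jaw=[0, 0, 0, 0, 0, 0, 0, 0, 0, 0, 0, 0])

```text
clock: 14.75
eef_pos: [0.4498, 0.3781, 0.1481]
orientation: [0.996, 0.088, -0.002, 0.001]
contact_force: [1.5, -0.2, 0.0]
finger_gap: 0.0106
gripper_force: 78.5
```

Emit:
move_arm(slide=[[0, 0, 0], [0, 0, 0], [0, 0, 0], [0, 0, 0], [0, 0, 0], [0, 0, 0]], rot=[[0, 0, 0], [0, 0, 0], [0, 0, 0], [0, 0, 0], [0, 0, 0], [0, 0, 0]], jaw=[0, 0, 0, 0, 0, 0])

```text
clock: 15.25
eef_pos: [0.4518, 0.3751, 0.1506]
orientation: [0.996, 0.087, -0.0, 0.0]
contact_force: [0.2, -0.2, 0.4]
finger_gap: 0.0103
gripper_force: 78.6
```

```bash
cat >> h.py <<'E'
def held(z,p):
    "wood blob near expected held position, in both views at height z"
    for n in('top','scene'):
        cc=cap(n);m=cv2.inRange(cv2.cvtColor(cc['img'],cv2.COLOR_RGB2HSV),(5,70,60),(18,200,255))
        k,l,st,ce=cv2.connectedComponentsWithStats(m)
        for i in range(1,k):
            if 12<st[i,4]<400:
                w=onz(cc,np.argwhere(l==i)[:,::-1],z)[:,:2];mu=w.mean(0);v=np.linalg.svd(w-mu,full_matrices=False)[2][0];v=v*np.sign(v[0]);q=(w-mu)@v
                if np.linalg.norm(mu-p[:2])<.09: print(n,st[i],mu.round(4),'yaw',np.degrees(np.arctan2(v[1],v[0])).round(1),'ends',(mu+q.min()*v).round(4),(mu+q.max()*v).round(4))
E
python3 -c "
from h import *
plan(seat(3,.06),10);held(.176,seat(3,0))"
```

```text
slide [-0.8 -1.6 90.6] rot [ 0.05  0.01 -0.07]
scene [316  97  17   7  50] [0.4153 0.3651] yaw 12.0 ends [0.3872 0.3592] [0.4405 0.3705]
scene [339 104  11   6  31] [0.4821 0.376 ] yaw 4.9 ends [0.4634 0.3744] [0.4999 0.3775]
```

Emit:
move_arm(slide=[[-1, -1.3, 40], [-1, -1.3, 80], [-1, -1.3, 106], [-1, -1.3, 106], [-1, -1.3, 106], [-1, -1.3, 106], [-1, -1.3, 106], [-1, -1.3, 106]], rot=[[0, 0, 0], [0, 0, 0], [0, 0, 0], [0, 0, 0], [0, 0, 0], [0, 0, 0], [0, 0, 0], [0, 0, 0]], jaw=[0, 0, 0, 0, 0, 0, 0, 0])

```text
clock: 16.02
eef_pos: [0.4513, 0.3782, 0.0467]
orientation: [0.996, 0.087, 0.001, -0.001]
contact_force: [-0.8, 0.6, -0.5]
finger_gap: 0.0109
gripper_force: 78.8
```

```bash
python3 -c "
from h import *
plan(seat(3,.0268),10)"
```

```text
slide [-0.9  1.7 19.9] rot [-0.06 -0.17  0.02]
```

Emit:
move_arm(slide=[[-0.5, 1.5, 2], [-0.5, 1.5, 4], [-0.5, 1.5, 4], [-0.5, 1.5, 4], [-0.5, 1.5, 6], [-0.5, 1.5, 8], [-0.5, 1.5, 8]], rot=[[0, 0, 0], [0, 0, 0], [0, 0, 0], [0, 0, 0], [0, 0, 0], [0, 0, 0], [0, 0, 0]], jaw=[0, 0, 0, 0, 0, 0, 0])

```text
clock: 16.6
eef_pos: [0.4505, 0.3769, 0.0374]
orientation: [0.996, 0.088, 0.001, -0.001]
contact_force: [-0.0, -0.2, 4.2]
finger_gap: 0.0104
gripper_force: 79.3
```

Emit:
move_arm(slide=[[0, 0, 3], [0, 0, 6], [0, 0, 9], [0, 0, 11], [0, 0, 12], [0, 0, 12]], rot=[[0, 0, 0], [0, 0, 0], [0, 0, 0], [0, 0, 0], [0, 0, 0], [0, 0, 0]], jaw=[0, 0, 0, 0, 0, 0])

```text
clock: 17.1
eef_pos: [0.4504, 0.3767, 0.0268]
orientation: [0.996, 0.088, 0.001, 0.0]
contact_force: [-2.5, -2.5, 18.4]
finger_gap: 0.0103
gripper_force: 80.8
```

Pressed to the hard stop at exactly the expected height (18 N). I release and rise.

Emit:
move_arm(slide=[[0, 0, -2], [0, 0, -2], [0, 0, -2], [0, 0, -2], [0, 0, -40], [0, 0, -80], [0, 0, -120], [0, 0, -120]], rot=[[0, 0, 0], [0, 0, 0], [0, 0, 0], [0, 0, 0], [0, 0, 0], [0, 0, 0], [0, 0, 0], [0, 0, 0]], jaw=[0.35, 0.35, 0.35, 0.35, 0.35, 0.35, 0.35, 0.35])

```text
clock: 17.77
eef_pos: [0.4529, 0.3799, 0.1521]
orientation: [0.996, 0.088, 0.005, -0.004]
contact_force: [0.8, 1.3, -0.4]
finger_gap: 0.0297
gripper_force: 0.0
```

```bash
python3 -c "
from h import *
cutters();plan((.4415,.0225,.03),24.4);held(.05,seat(3,0))"
```

```text
cutter [ 0.6452 -0.0849] yaw -7.8 gap mm [1.9 1.7]
cutter [0.639  0.0524] yaw 24.7 gap mm [0.9 2. ]
cutter [0.4414 0.0225] yaw 24.4 gap mm [1.1 2.2]
slide [-71.2 347.4 115.6] rot [ -0.05  -0.18 -14.37]
scene [313 123   7  10  32] [0.4045 0.3547] yaw -52.2 ends [0.392  0.3707] [0.4178 0.3376]
```

Emit:
move_arm(slide=[[-71, 347, 0], [-71, 347, 0], [-71, 347, 0], [-71, 347, 0], [-71, 347, 0], [-71, 347, 0], [-71, 347, 0], [-71, 347, 20], [-71, 347, 60], [-71, 347, 100], [-71, 347, 115], [-71, 347, 115]], rot=[[0, 0, -14.4], [0, 0, -14.4], [0, 0, -14.4], [0, 0, -14.4], [0, 0, -14.4], [0, 0, -14.4], [0, 0, -14.4], [0, 0, -14.4], [0, 0, -14.4], [0, 0, -14.4], [0, 0, -14.4], [0, 0, -14.4]], jaw=[0.35, 0.35, 0.35, 0.35, 0.35, 0.35, 0.35, 0.35, 0.35, 0.35, 0.35, 0.35])

```text
clock: 18.97
eef_pos: [0.4353, 0.0209, 0.0246]
orientation: [0.977, 0.211, -0.006, -0.001]
contact_force: [-0.4, -0.6, 0.2]
finger_gap: 0.0295
gripper_force: 0.0
```

Emit:
move_arm(slide=[[0, 0, 0], [0, 0, 0], [0, 0, 0], [0, 0, 0]], rot=[[0, 0, 0], [0, 0, 0], [0, 0, 0], [0, 0, 0]], jaw=[0.35, 0.35, 0.35, 0.35])

```text
clock: 19.3
eef_pos: [0.4417, 0.0225, 0.0311]
orientation: [0.977, 0.212, 0.001, 0.0]
contact_force: [0.2, 0.3, -0.5]
finger_gap: 0.0301
gripper_force: 0.0
```

```bash
python3 -c "
from h import *
plan((.4415,.0225,-.0165),24.4)"
```

```text
slide [-0.3 -0.1 47.6] rot [ 0.07 -0.15  0.09]
```

Emit:
move_arm(slide=[[0, 0, 30], [0, 0, 47], [0, 0, 47], [0, 0, 47], [0, 0, 47], [0, 0, 47], [0, 0, 47], [0, 0, 47], [0, 0, 47], [0, 0, 47], [0, 0, 47], [0, 0, 47]], rot=[[0, 0, 0], [0, 0, 0], [0, 0, 0], [0, 0, 0], [0, 0, 0], [0, 0, 0], [0, 0, 0], [0, 0, 0], [0, 0, 0], [0, 0, 0], [0, 0, 0], [0, 0, 0]], jaw=[0.35, 0.35, 0.35, 0.35, 0.35, 0.35, 0.12, 0.12, 0.12, 0.12, 0.12, 0.12])

```text
clock: 20.3
eef_pos: [0.441, 0.022, -0.0163]
orientation: [0.977, 0.212, 0.001, 0.0]
contact_force: [-2.0, 0.6, 7.7]
finger_gap: 0.0113
gripper_force: 56.9
```

Emit:
move_arm(slide=[[0, 0, 0], [0, 0, -30], [0, 0, -70], [0, 0, -110], [0, 0, -150], [0, 0, -165], [0, 0, -165], [0, 0, -165], [0, 0, -165]], rot=[[0, 0, 0], [0, 0, 0], [0, 0, 0], [0, 0, 0], [0, 0, 0], [0, 0, 0], [0, 0, 0], [0, 0, 0], [0, 0, 0]], jaw=[0, 0, 0, 0, 0, 0, 0, 0, 0])

```text
clock: 21.05
eef_pos: [0.4396, 0.0217, 0.147]
orientation: [0.977, 0.212, -0.001, 0.0]
contact_force: [-0.2, 0.1, -0.7]
finger_gap: 0.0109
gripper_force: 78.5
```

```bash
python3 -c "
from h import *
plan(seat(2,.15),10)"
```

```text
slide [ 139.4 -250.6   -3.2] rot [-0.    0.1  14.42]
```

Emit:
move_arm(slide=[[139, -250.5, -3], [139, -250.5, -3], [139, -250.5, -3], [139, -250.5, -3], [139, -250.5, -3], [139, -250.5, -3], [139, -250.5, -3], [139, -250.5, -3], [139, -250.5, 50], [139, -250.5, 90], [139, -250.5, 102], [139, -250.5, 102]], rot=[[0, 0, 14.4], [0, 0, 14.4], [0, 0, 14.4], [0, 0, 14.4], [0, 0, 14.4], [0, 0, 14.4], [0, 0, 14.4], [0, 0, 14.4], [0, 0, 14.4], [0, 0, 14.4], [0, 0, 14.4], [0, 0, 14.4]], jaw=[0, 0, 0, 0, 0, 0, 0, 0, 0, 0, 0, 0])

```text
clock: 22.05
eef_pos: [0.4588, 0.3068, 0.0396]
orientation: [0.996, 0.089, -0.005, 0.001]
contact_force: [-0.8, 1.8, -0.6]
finger_gap: 0.0103
gripper_force: 79.0
```

Emit:
move_arm(slide=[[0, 0, 0], [0, 0, 0], [0, 0, 0], [0, 0, 0], [0, 0, 0]], rot=[[0, 0, 0], [0, 0, 0], [0, 0, 0], [0, 0, 0], [0, 0, 0]], jaw=[0, 0, 0, 0, 0])

```text
clock: 22.47
eef_pos: [0.4643, 0.3075, 0.047]
orientation: [0.996, 0.087, 0.001, -0.0]
contact_force: [-0.1, 0.2, 0.2]
finger_gap: 0.0105
gripper_force: 80.0
```

```bash
python3 -c "
from h import *
plan(seat(2,.0268),10)"
```

```text
slide [-1.4 -0.2 20.2] rot [-0.01 -0.12  0.01]
```

Emit:
move_arm(slide=[[-1, 0, 3], [-1, 0, 6], [-1, 0, 9], [-1, 0, 11], [-1, 0, 13], [-1, 0, 15], [-1, 0, 17], [-1, 0, 19], [-1, 0, 21], [-1, 0, 21.5], [-1, 0, 21.5]], rot=[[0, 0, 0], [0, 0, 0], [0, 0, 0], [0, 0, 0], [0, 0, 0], [0, 0, 0], [0, 0, 0], [0, 0, 0], [0, 0, 0], [0, 0, 0], [0, 0, 0]], jaw=[0, 0, 0, 0, 0, 0, 0, 0, 0, 0, 0])

```text
clock: 23.38
eef_pos: [0.462, 0.3077, 0.0265]
orientation: [0.996, 0.088, 0.0, 0.001]
contact_force: [-6.1, -3.7, 22.7]
finger_gap: 0.0106
gripper_force: 82.9
```

Home at the stop (22.7 N). I release, then go for cutter Q.

Emit:
move_arm(slide=[[0, 0, -2], [0, 0, -2], [0, 0, -2], [0, 0, -2], [0, 0, -40], [0, 0, -80], [0, 0, -120], [0, 0, -120], [0, 0, -120], [0, 0, -120]], rot=[[0, 0, 0], [0, 0, 0], [0, 0, 0], [0, 0, 0], [0, 0, 0], [0, 0, 0], [0, 0, 0], [0, 0, 0], [0, 0, 0], [0, 0, 0]], jaw=[0.35, 0.35, 0.35, 0.35, 0.35, 0.35, 0.35, 0.35, 0.35, 0.35])

```text
clock: 24.22
eef_pos: [0.4622, 0.3068, 0.1438]
orientation: [0.996, 0.087, -0.0, 0.0]
contact_force: [-0.8, -0.6, -0.3]
finger_gap: 0.0301
gripper_force: 0.0
```

```bash
python3 -c "
from h import *
cutters();plan((.639,.0525,.03),24.7)"
```

```text
cutter [ 0.6454 -0.0851] yaw -8.1 gap mm [2.5 1.5]
cutter [0.6391 0.0526] yaw 24.6 gap mm [1.1 2.1]
slide [130.7 281.  112.7] rot [  0.05   0.17 -14.66]
```

Emit:
move_arm(slide=[[130.5, 281, 0], [130.5, 281, 0], [130.5, 281, 0], [130.5, 281, 0], [130.5, 281, 0], [130.5, 281, 0], [130.5, 281, 0], [130.5, 281, 20], [130.5, 281, 60], [130.5, 281, 95], [130.5, 281, 112], [130.5, 281, 112]], rot=[[0, 0, -14.6], [0, 0, -14.6], [0, 0, -14.6], [0, 0, -14.6], [0, 0, -14.6], [0, 0, -14.6], [0, 0, -14.6], [0, 0, -14.6], [0, 0, -14.6], [0, 0, -14.6], [0, 0, -14.6], [0, 0, -14.6]], jaw=[0.35, 0.35, 0.35, 0.35, 0.35, 0.35, 0.35, 0.35, 0.35, 0.35, 0.35, 0.35])

```text
clock: 25.32
eef_pos: [0.635, 0.0526, 0.0255]
orientation: [0.977, 0.213, -0.006, -0.001]
contact_force: [-0.9, -0.6, 0.2]
finger_gap: 0.0297
gripper_force: 0.0
```

Emit:
move_arm(slide=[[0, 0, 0], [0, 0, 0], [0, 0, 0], [0, 0, 0], [0, 0, 0]], rot=[[0, 0, 0], [0, 0, 0], [0, 0, 0], [0, 0, 0], [0, 0, 0]], jaw=[0.35, 0.35, 0.35, 0.35, 0.35])

```text
clock: 25.73
eef_pos: [0.6408, 0.0537, 0.0337]
orientation: [0.977, 0.213, 0.001, 0.0]
contact_force: [0.8, -0.5, -0.2]
finger_gap: 0.0295
gripper_force: 0.0
```

```bash
python3 -c "
from h import *
plan((.639,.0525,-.0158),24.7)"
```

```text
slide [-2.2  0.3 49.5] rot [ 0.06 -0.12 -0.05]
```

Emit:
move_arm(slide=[[-1, 0, 25], [-1, 0, 46], [-1, 0, 46], [-1, 0, 46], [-1, 0, 46], [-1, 0, 46], [-1, 0, 46]], rot=[[0, 0, 0], [0, 0, 0], [0, 0, 0], [0, 0, 0], [0, 0, 0], [0, 0, 0], [0, 0, 0]], jaw=[0.35, 0.35, 0.35, 0.35, 0.35, 0.35, 0.35])

```text
clock: 26.32
eef_pos: [0.6401, 0.0533, -0.0122]
orientation: [0.977, 0.213, 0.001, 0.0]
contact_force: [-0.0, -1.2, 0.1]
finger_gap: 0.0298
gripper_force: 0.0
```

Emit:
move_arm(slide=[[0, 0, 3], [0, 0, 3], [0, 0, 3], [0, 0, 3], [0, 0, 3], [0, 0, 3], [0, 0, 3], [0, 0, 3], [0, 0, 3], [0, 0, 3]], rot=[[0, 0, 0], [0, 0, 0], [0, 0, 0], [0, 0, 0], [0, 0, 0], [0, 0, 0], [0, 0, 0], [0, 0, 0], [0, 0, 0], [0, 0, 0]], jaw=[0.35, 0.35, 0.35, 0.35, 0.12, 0.12, 0.12, 0.12, 0.12, 0.12])

```text
clock: 27.15
eef_pos: [0.6391, 0.0531, -0.0165]
orientation: [0.977, 0.213, 0.0, 0.0]
contact_force: [-0.9, -0.2, 4.2]
finger_gap: 0.0112
gripper_force: 57.0
```

Emit:
move_arm(slide=[[0, 0, 0], [0, 0, -30], [0, 0, -70], [0, 0, -110], [0, 0, -150], [0, 0, -165], [0, 0, -165], [0, 0, -165], [0, 0, -165]], rot=[[0, 0, 0], [0, 0, 0], [0, 0, 0], [0, 0, 0], [0, 0, 0], [0, 0, 0], [0, 0, 0], [0, 0, 0], [0, 0, 0]], jaw=[0, 0, 0, 0, 0, 0, 0, 0, 0])

```text
clock: 27.9
eef_pos: [0.6381, 0.0527, 0.1467]
orientation: [0.977, 0.213, -0.001, -0.0]
contact_force: [-0.9, 0.3, -1.1]
finger_gap: 0.0105
gripper_force: 78.5
```

```bash
python3 -c "
from h import *
plan(seat(1,.15),10)"
```

```text
slide [ -70.7 -236.9   -3. ] rot [-1.000e-02  1.400e-01  1.464e+01]
```

Emit:
move_arm(slide=[[-71, -237, -3], [-71, -237, -3], [-71, -237, -3], [-71, -237, -3], [-71, -237, -3], [-71, -237, -3], [-71, -237, -3], [-71, -237, 30], [-71, -237, 60], [-71, -237, 85], [-71, -237, 100], [-71, -237, 100]], rot=[[0, 0, 14.6], [0, 0, 14.6], [0, 0, 14.6], [0, 0, 14.6], [0, 0, 14.6], [0, 0, 14.6], [0, 0, 14.6], [0, 0, 14.6], [0, 0, 14.6], [0, 0, 14.6], [0, 0, 14.6], [0, 0, 14.6]], jaw=[0, 0, 0, 0, 0, 0, 0, 0, 0, 0, 0, 0])

```text
clock: 28.9
eef_pos: [0.4722, 0.2368, 0.0434]
orientation: [0.996, 0.088, -0.005, 0.002]
contact_force: [-0.0, -0.7, -0.5]
finger_gap: 0.0105
gripper_force: 78.5
```

Emit:
move_arm(slide=[[0, 0, 0], [0, 0, 0], [0, 0, 0], [0, 0, 0], [0, 0, 0]], rot=[[0, 0, 0], [0, 0, 0], [0, 0, 0], [0, 0, 0], [0, 0, 0]], jaw=[0, 0, 0, 0, 0])

```text
clock: 29.32
eef_pos: [0.4763, 0.239, 0.0492]
orientation: [0.996, 0.087, 0.001, -0.0]
contact_force: [-0.6, 0.4, 0.4]
finger_gap: 0.0106
gripper_force: 78.5
```

```bash
python3 -c "
from h import *
plan(seat(1,.0266),10)"
```

```text
slide [-1.3  0.3 22.6] rot [-0.01 -0.09  0.04]
```

Emit:
move_arm(slide=[[-1, 0, 4], [-1, 0, 7], [-1, 0, 10], [-1, 0, 12], [-1, 0, 14], [-1, 0, 16], [-1, 0, 18], [-1, 0, 20], [-1, 0, 22], [-1, 0, 23.5], [-1, 0, 23.5], [-1, 0, 23.5]], rot=[[0, 0, 0], [0, 0, 0], [0, 0, 0], [0, 0, 0], [0, 0, 0], [0, 0, 0], [0, 0, 0], [0, 0, 0], [0, 0, 0], [0, 0, 0], [0, 0, 0], [0, 0, 0]], jaw=[0, 0, 0, 0, 0, 0, 0, 0, 0, 0, 0, 0])

```text
clock: 30.32
eef_pos: [0.4743, 0.2388, 0.0262]
orientation: [0.996, 0.088, -0.0, 0.001]
contact_force: [-4.7, -1.7, 19.0]
finger_gap: 0.0104
gripper_force: 81.4
```

Emit:
move_arm(slide=[[0, 0, -2], [0, 0, -2], [0, 0, -2], [0, 0, -2], [0, 0, -40], [0, 0, -80], [0, 0, -120], [0, 0, -120], [0, 0, -120], [0, 0, -120]], rot=[[0, 0, 0], [0, 0, 0], [0, 0, 0], [0, 0, 0], [0, 0, 0], [0, 0, 0], [0, 0, 0], [0, 0, 0], [0, 0, 0], [0, 0, 0]], jaw=[0.35, 0.35, 0.35, 0.35, 0.35, 0.35, 0.35, 0.35, 0.35, 0.35])

```text
clock: 31.15
eef_pos: [0.4743, 0.2381, 0.1442]
orientation: [0.996, 0.087, -0.0, 0.0]
contact_force: [-0.2, 0.0, -0.3]
finger_gap: 0.0297
gripper_force: 0.0
```

```bash
python3 -c "
from h import *
cutters();plan((.645,-.085,.03),-8)"
```

```text
cutter [ 0.6454 -0.085 ] yaw -7.7 gap mm [3.1 1.6]
slide [112.8 347.8 113.1] rot [ 0.08  0.17 18.04]
```

The third cutter is home. Now the fourth.

Emit:
move_arm(slide=[[113, 348, 0], [113, 348, 0], [113, 348, 0], [113, 348, 0], [113, 348, 0], [113, 348, 0], [113, 348, 0], [113, 348, 0], [113, 348, 30], [113, 348, 65], [113, 348, 95], [113, 348, 112]], rot=[[0, 0, 18], [0, 0, 18], [0, 0, 18], [0, 0, 18], [0, 0, 18], [0, 0, 18], [0, 0, 18], [0, 0, 18], [0, 0, 18], [0, 0, 18], [0, 0, 18], [0, 0, 18]], jaw=[0.35, 0.35, 0.35, 0.35, 0.35, 0.35, 0.35, 0.35, 0.35, 0.35, 0.35, 0.35])

```text
clock: 32.25
eef_pos: [0.6428, -0.085, 0.0264]
orientation: [0.998, -0.07, -0.004, -0.0]
contact_force: [-0.6, 0.6, 0.1]
finger_gap: 0.0297
gripper_force: 0.0
```

Emit:
move_arm(slide=[[0, 0, 0], [0, 0, 0], [0, 0, 0], [0, 0, 0], [0, 0, 0], [0, 0, 0], [0, 0, 0]], rot=[[0, 0, 0], [0, 0, 0], [0, 0, 0], [0, 0, 0], [0, 0, 0], [0, 0, 0], [0, 0, 0]], jaw=[0.35, 0.35, 0.35, 0.35, 0.35, 0.35, 0.35])

```text
clock: 32.83
eef_pos: [0.6472, -0.0843, 0.0338]
orientation: [0.998, -0.069, 0.001, 0.0]
contact_force: [-0.1, -0.4, 0.5]
finger_gap: 0.0297
gripper_force: 0.0
```

```bash
python3 -c "
from h import *
plan((.645,-.085,-.0158),-8)"
```

```text
slide [-2.1  1.  49.6] rot [ 0.01 -0.09  0.05]
```

Emit:
move_arm(slide=[[-2, 1, 25], [-2, 1, 48.5], [-2, 1, 48.5], [-2, 1, 48.5], [-2, 1, 48.5], [-2, 1, 48.5], [-2, 1, 48.5], [-2, 1, 48.5], [-2, 1, 48.5], [-2, 1, 48.5], [-2, 1, 48.5], [-2, 1, 48.5]], rot=[[0, 0, 0], [0, 0, 0], [0, 0, 0], [0, 0, 0], [0, 0, 0], [0, 0, 0], [0, 0, 0], [0, 0, 0], [0, 0, 0], [0, 0, 0], [0, 0, 0], [0, 0, 0]], jaw=[0.35, 0.35, 0.35, 0.35, 0.35, 0.35, 0.12, 0.12, 0.12, 0.12, 0.12, 0.12])

```text
clock: 33.83
eef_pos: [0.6448, -0.0849, -0.0148]
orientation: [0.998, -0.069, 0.0, 0.0]
contact_force: [-1.4, 0.2, 5.2]
finger_gap: 0.0116
gripper_force: 55.3
```

Emit:
move_arm(slide=[[0, 0, 0], [0, 0, -30], [0, 0, -70], [0, 0, -110], [0, 0, -150], [0, 0, -165], [0, 0, -165], [0, 0, -165], [0, 0, -165]], rot=[[0, 0, 0], [0, 0, 0], [0, 0, 0], [0, 0, 0], [0, 0, 0], [0, 0, 0], [0, 0, 0], [0, 0, 0], [0, 0, 0]], jaw=[0, 0, 0, 0, 0, 0, 0, 0, 0])

```text
clock: 34.58
eef_pos: [0.6434, -0.0851, 0.1479]
orientation: [0.998, -0.069, -0.001, 0.0]
contact_force: [0.3, -1.3, -1.7]
finger_gap: 0.0104
gripper_force: 78.5
```

```bash
python3 -c "
from h import *
plan(seat(0,.15),10)"
```

```text
slide [-190.  -230.6   -1.8] rot [  0.     0.14 -17.96]
```

Emit:
move_arm(slide=[[-190, -230.5, -3], [-190, -230.5, -3], [-190, -230.5, -3], [-190, -230.5, -3], [-190, -230.5, -3], [-190, -230.5, -3], [-190, -230.5, -3], [-190, -230.5, -3], [-190, -230.5, 40], [-190, -230.5, 70], [-190, -230.5, 90], [-190, -230.5, 98]], rot=[[0, 0, -18], [0, 0, -18], [0, 0, -18], [0, 0, -18], [0, 0, -18], [0, 0, -18], [0, 0, -18], [0, 0, -18], [0, 0, -18], [0, 0, -18], [0, 0, -18], [0, 0, -18]], jaw=[0, 0, 0, 0, 0, 0, 0, 0, 0, 0, 0, 0])

```text
clock: 35.58
eef_pos: [0.4848, 0.1683, 0.0468]
orientation: [0.996, 0.088, -0.004, 0.001]
contact_force: [0.3, -0.5, 0.0]
finger_gap: 0.0102
gripper_force: 78.4
```

Emit:
move_arm(slide=[[0, 0, 0], [0, 0, 0], [0, 0, 0], [0, 0, 0], [0, 0, 0], [0, 0, 0]], rot=[[0, 0, 0], [0, 0, 0], [0, 0, 0], [0, 0, 0], [0, 0, 0], [0, 0, 0]], jaw=[0, 0, 0, 0, 0, 0])

```text
clock: 36.08
eef_pos: [0.4889, 0.1697, 0.0521]
orientation: [0.996, 0.087, 0.001, -0.0]
contact_force: [-0.6, -0.2, -0.1]
finger_gap: 0.0101
gripper_force: 78.4
```

```bash
python3 -c "
from h import *
plan(seat(0,.0282),10)"
```

```text
slide [-1.7 -0.2 23.9] rot [ 0.   -0.1   0.03]
```

Emit:
move_arm(slide=[[-1, 0, 4], [-1, 0, 7], [-1, 0, 10], [-1, 0, 12], [-1, 0, 14], [-1, 0, 16], [-1, 0, 18], [-1, 0, 20], [-1, 0, 22], [-1, 0, 24], [-1, 0, 25], [-1, 0, 25]], rot=[[0, 0, 0], [0, 0, 0], [0, 0, 0], [0, 0, 0], [0, 0, 0], [0, 0, 0], [0, 0, 0], [0, 0, 0], [0, 0, 0], [0, 0, 0], [0, 0, 0], [0, 0, 0]], jaw=[0, 0, 0, 0, 0, 0, 0, 0, 0, 0, 0, 0])

```text
clock: 37.08
eef_pos: [0.487, 0.1698, 0.0279]
orientation: [0.996, 0.088, -0.0, 0.001]
contact_force: [-5.9, -1.2, 21.4]
finger_gap: 0.0103
gripper_force: 81.3
```

Emit:
move_arm(slide=[[0, 0, -2], [0, 0, -2], [0, 0, -2], [0, 0, -2], [0, 0, -40], [0, 0, -80], [0, 0, -120], [0, 160, -120], [0, 160, -120], [0, 160, -120], [0, 160, -120], [0, 160, -120]], rot=[[0, 0, 0], [0, 0, 0], [0, 0, 0], [0, 0, 0], [0, 0, 0], [0, 0, 0], [0, 0, 0], [0, 0, 0], [0, 0, 0], [0, 0, 0], [0, 0, 0], [0, 0, 0]], jaw=[0.35, 0.35, 0.35, 0.35, 0.35, 0.35, 0.35, 0.35, 0.35, 0.35, 0.35, 0.35])

```text
clock: 38.08
eef_pos: [0.5159, 0.0028, 0.1454]
orientation: [0.997, 0.082, -0.001, 0.002]
contact_force: [-0.1, -0.6, -0.7]
finger_gap: 0.0298
gripper_force: 0.0
```

```bash
python3 -c "
from h import *
W=np.zeros((594,800,3),np.uint8);t=cap('top');s=cap('scene')
a=cv2.resize(t['img'][170:275,105:245],(400,300),interpolation=2)
b=cv2.resize(s['img'][110:210,275:375],(400,400),interpolation=2)
W[:300,:400]=a[:,:,::-1];W[:400,400:]=b[:,:,::-1]
b=cv2.resize(t['img'][172:212,342:382],(200,200),interpolation=2);W[390:590,:200]=b[:,:,::-1]
b=cv2.resize(s['img'][280:320,234:274],(200,200),interpolation=2);W[390:590,200:400]=np.clip(b[:,:,::-1]*1.5,0,255)
cv2.imwrite('pics/rk.png',W)
for i in range(4):
    p=seat(i,.05);print(i,'head px top',proj(t,p+.062*np.r_[EX,0]).round(0).tolist(),'tail',proj(t,p-.072*np.r_[EX,0]).round(0).tolist())
"
```

```text
0 head px top [[212.0, 203.0]] tail [[220.0, 250.0]]
1 head px top [[187.0, 207.0]] tail [[195.0, 255.0]]
2 head px top [[162.0, 212.0]] tail [[170.0, 260.0]]
3 head px top [[137.0, 217.0]] tail [[145.0, 265.0]]
```

View pics/rk.png

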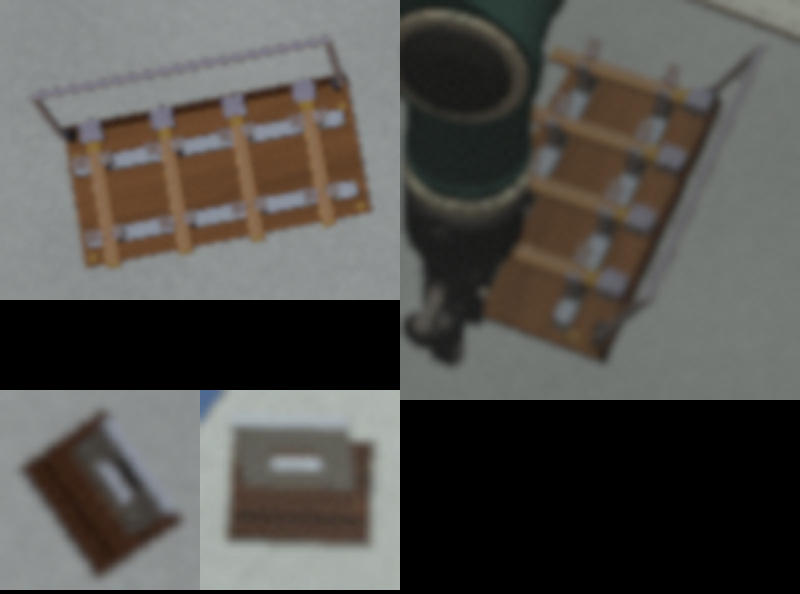

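All four cutters lie across their clips with heads on the lip side at the predicted pixels (top ≈ (137,216), (162,212), (187,207), (211,202)). Next is the keeper: with fingers shut I push the bar from outside, then press it down.

```bash
python3 -c "
from h import *
plan(np.r_[O+.135*EX,.145],10)"
```

```text
slide [ 134.5 -267.3    0.6] rot [-0.    0.06 -0.19]
```

Emit:
move_arm(slide=[[134.5, -267.5, 0], [134.5, -267.5, 0], [134.5, -267.5, 0], [134.5, -267.5, 0], [134.5, -267.5, 0], [134.5, -267.5, 0], [134.5, -267.5, 0], [134.5, -267.5, 0], [134.5, -267.5, 40], [134.5, -267.5, 70], [134.5, -267.5, 77], [134.5, -267.5, 77]], rot=[[0, 0, 0], [0, 0, 0], [0, 0, 0], [0, 0, 0], [0, 0, 0], [0, 0, 0], [0, 0, 0], [0, 0, 0], [0, 0, 0], [0, 0, 0], [0, 0, 0], [0, 0, 0]], jaw=[0, 0, 0, 0, 0, 0, 0, 0, 0, 0, 0, 0])

```text
clock: 39.18
eef_pos: [0.598, 0.2991, 0.0663]
orientation: [0.996, 0.089, -0.003, 0.001]
contact_force: [0.6, -0.3, 0.2]
finger_gap: 0.0002
gripper_force: 0.0
```

Emit:
move_arm(slide=[[0, 0, 0], [0, 0, 0], [0, 0, 0], [0, 0, 0], [0, 0, 0]], rot=[[0, 0, 0], [0, 0, 0], [0, 0, 0], [0, 0, 0], [0, 0, 0]], jaw=[0, 0, 0, 0, 0])

```text
clock: 39.6
eef_pos: [0.6016, 0.2989, 0.0706]
orientation: [0.996, 0.087, 0.001, -0.0]
contact_force: [-0.5, -1.0, -0.3]
finger_gap: -0.0001
gripper_force: 0.0
```

```bash
python3 -c "
from h import *
plan(np.r_[O+.040*EX,.066],10);p=monitor.get_obs()['eef_pos'];print(p,(p[:2]-O)@EX,(p[:2]-O)@EY)"
```

```text
slide [-95.1   2.5   4.4] rot [-0.02 -0.11  0.03]
[0.60163862 0.29894081 0.07062696] 0.13512812100951918 0.002514259477631463
```

Emit:
move_arm(slide=[[-10, 2, 4], [-18, 2, 4], [-26, 2, 4], [-34, 2, 4], [-42, 2, 4], [-50, 2, 4], [-58, 2, 4], [-66, 2, 4], [-74, 2, 4], [-82, 2, 4], [-90, 2, 4], [-97, 2, 4]], rot=[[0, 0, 0], [0, 0, 0], [0, 0, 0], [0, 0, 0], [0, 0, 0], [0, 0, 0], [0, 0, 0], [0, 0, 0], [0, 0, 0], [0, 0, 0], [0, 0, 0], [0, 0, 0]], jaw=[0, 0, 0, 0, 0, 0, 0, 0, 0, 0, 0, 0])

```text
clock: 40.6
eef_pos: [0.5051, 0.2795, 0.065]
orientation: [0.996, 0.088, 0.0, 0.0]
contact_force: [3.2, 0.7, -2.2]
finger_gap: -0.0002
gripper_force: 1.8
```

Emit:
move_arm(slide=[[0, 0, 0], [0, 0, 0], [0, 0, 0], [0, 0, 0]], rot=[[0, 0, 0], [0, 0, 0], [0, 0, 0], [0, 0, 0]], jaw=[0, 0, 0, 0])

```text
clock: 40.93
eef_pos: [0.5057, 0.28, 0.0653]
orientation: [0.996, 0.087, -0.0, 0.0]
contact_force: [0.3, -1.5, 0.5]
finger_gap: 0.0002
gripper_force: 0.0
```

```bash
python3 -c "
from h import *
p=monitor.get_obs()['eef_pos'];print(p,(p[:2]-O)@EX,(p[:2]-O)@EY)
W=np.zeros((600,800,3),np.uint8);t=cap('top');s=cap('scene')
W[:300,:400]=cv2.resize(t['img'][170:275,105:245],(400,300),interpolation=2)[:,:,::-1]
W[:400,400:]=cv2.resize(s['img'][110:210,275:375],(400,400),interpolation=2)[:,:,::-1]
cv2.imwrite('pics/k1.png',W)"
```

```text
[0.50574004 0.2799979  0.06525824] 0.03739704356950652 0.0005117440726648246
```

View pics/k1.png

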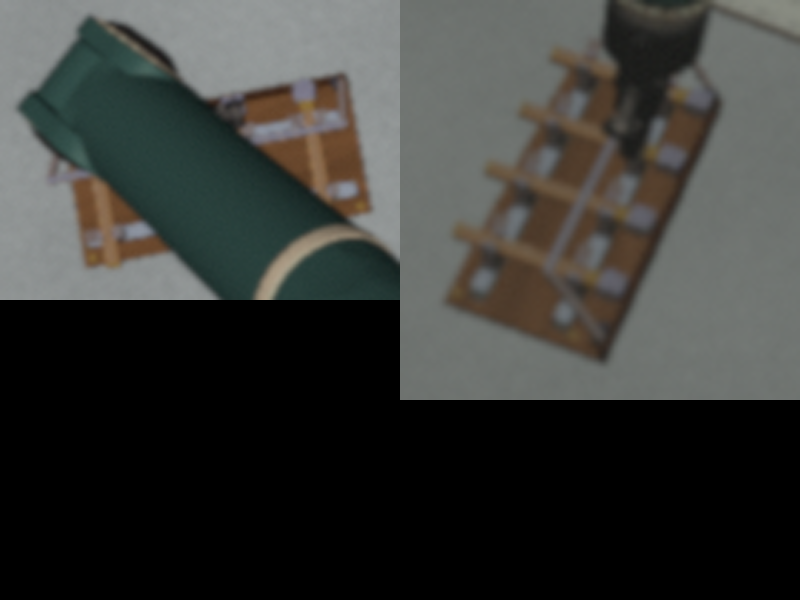

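The keeper now leans inward, with its bar over the handles near rail x ≈ 22. I back off, rise above it and press down.

Emit:
move_arm(slide=[[8, 0, 0], [8, 0, -40], [8, 0, -45], [-18, 0, -45], [-18, 0, -45], [-18, 0, -45], [-18, 0, -35], [-20, 0, -25], [-23, 0, -15], [-27, 0, -6], [-32, 0, 3], [-35, 0, 10]], rot=[[0, 0, 0], [0, 0, 0], [0, 0, 0], [0, 0, 0], [0, 0, 0], [0, 0, 0], [0, 0, 0], [0, 0, 0], [0, 0, 0], [0, 0, 0], [0, 0, 0], [0, 0, 0]], jaw=[0, 0, 0, 0, 0, 0, 0, 0, 0, 0, 0, 0])

```text
clock: 42.03
eef_pos: [0.4688, 0.2735, 0.0534]
orientation: [0.996, 0.088, -0.002, 0.001]
contact_force: [-1.4, -0.1, 3.0]
finger_gap: 0.0001
gripper_force: 1.3
```

Emit:
move_arm(slide=[[0, 0, 2], [0, 0, 4], [0, 0, 5], [0, 0, 5], [0, 0, 5]], rot=[[0, 0, 0], [0, 0, 0], [0, 0, 0], [0, 0, 0], [0, 0, 0]], jaw=[0, 0, 0, 0, 0])

```text
clock: 42.45
eef_pos: [0.4721, 0.2739, 0.0504]
orientation: [0.996, 0.087, 0.001, -0.0]
contact_force: [0.3, -0.9, -0.1]
finger_gap: 0.0
gripper_force: 0.0
```

Emit:
move_arm(slide=[[0, 0, 1], [0, 0, 2], [0, 0, 3], [0, 0, 3], [0, 0, 3]], rot=[[0, 0, 0], [0, 0, 0], [0, 0, 0], [0, 0, 0], [0, 0, 0]], jaw=[0, 0, 0, 0, 0])

```text
clock: 42.87
eef_pos: [0.4722, 0.274, 0.0491]
orientation: [0.996, 0.087, 0.001, 0.0]
contact_force: [-3.8, -4.2, 13.3]
finger_gap: 0.0001
gripper_force: 7.3
```

The keeper is at its stop (13 N). I rise, then measure the tag by its top edge.

Emit:
move_arm(slide=[[0, 0, -30], [0, 0, -70], [0, 0, -105], [0, 40, -105], [0, 80, -105], [0, 120, -105], [0, 150, -105], [0, 150, -105], [0, 150, -105], [0, 150, -105]], rot=[[0, 0, 0], [0, 0, 0], [0, 0, 0], [0, 0, 0], [0, 0, 0], [0, 0, 0], [0, 0, 0], [0, 0, 0], [0, 0, 0], [0, 0, 0]], jaw=[0, 0, 0, 0, 0, 0, 0, 0, 0, 0])

```text
clock: 43.7
eef_pos: [0.4976, 0.1266, 0.1525]
orientation: [0.996, 0.088, 0.0, -0.0]
contact_force: [-0.2, 0.7, 0.5]
finger_gap: 0.0001
gripper_force: 0.0
```

```bash
python3 -c "
from h import *
print(monitor.get_obs()['eef_pos'])
t=cap('top');s=cap('scene')
for n,c,(x0,y0,x1,y1) in(('top',t,(344,172,384,212)),('scene',s,(236,280,272,318))):
    im=c['img'][y0:y1,x0:x1].astype(int);b=im[:,:,2]-im[:,:,0]; v=im.max(2)
    tab=np.median(v);print(n,'table',tab,np.median(b))
    m=((v>tab+12)|(b>np.median(b)+12)).astype(np.uint8)
    k,l,st,ce=cv2.connectedComponentsWithStats(m)
    for i in range(1,k):
        if st[i,4]>=5:
            p=np.argwhere(l==i)[:,::-1]+[x0,y0];w=onz(c,p,.116)[:,:2];mu=w.mean(0);u=np.linalg.svd(w-mu,full_matrices=False)[2][0];q=(w-mu)@u
            print(st[i]+[x0,y0,0,0,0],'mu',mu.round(4),'dir',np.degrees(np.arctan2(u[1],u[0])).round(1),'len',np.ptp(q).round(4))
    # holder (dark brown) outline at z=.022
    g=c['img'][y0:y1,x0:x1].astype(int);m=((g[:,:,0]-g[:,:,2]>15)&(g.max(2)<110)).astype(np.uint8)
    p=cv2.findNonZero(m).reshape(-1,2)+[x0,y0];w=onz(c,p,.022)[:,:2];print('holder',cv2.minAreaRect((w*1000).astype(np.float32)))
d=s['img'][280:318:1,236:272].max(2);print(d[0:26:1,4:34:2])
"
```

```text
[0.49760975 0.12661522 0.15249672]
top table 141.0 4.0
holder ((570.2401733398438, -243.7291259765625), (73.89453887939453, 50.87675857543945), 34.71053695678711)
scene table 96.0 0.0
[236 280  36  38 597] mu [ 0.5949 -0.2723] dir -54.5 len 0.0977
holder ((578.0765380859375, -257.0750732421875), (68.4850082397461, 48.07534408569336), 34.94473648071289)
[[114 116 116 116 117 117 117 117 115 118 119 117 117 118 116]
 [116 116 116 116 117 116 116 115 115 117 120 118 115 117 118]
 [117 116 115 117 117 116 116 115 115 116 118 117 116 116 117]
 [118 115 117 117 116 116 117 116 115 115 117 115 116 117 117]
 [116 115 116 117 115 116 116 116 115 114 117 116 114 117 117]
 [116 117 118 119 117 117 118 117 118 117 118 115 113 117 116]
 [110 108 110 111 111 111 111 112 112 114 114 112 112 117 116]
 [ 97  83  83  87  89  89  90  90  90  94  96  96 109 117 117]
 [ 92  64  65  69  69  69  69  69  71  74  74  77 105 117 117]
 [ 93  62  61  63  63  64  63  64  63  65  64  67  94 106 109]
 [ 90  62  63  63  63  62  62  63  63  63  64  63  71  77  91]
 [ 88  61  61  63  61  62  62  61  61  63  63  62  5
[... 193 characters left out ...]
0  81]
 [ 76  58  62  64  83 100 100 102 105  79  63  62  59  52  84]
 [ 74  56  63  63  71  77  77  78  80  69  64  64  60  51  81]
 [ 74  55  63  62  63  64  64  65  65  64  64  63  57  46  80]
 [ 75  55  60  61  59  61  61  61  62  62  62  63  56  49  78]
 [ 75  54  57  57  56  58  59  59  59  56  58  60  56  51  80]
 [ 73  54  52  53  53  54  54  54  54  53  53  54  54  53  84]
 [ 70  52  51  52  52  51  53  52  52  52  53  52  53  54  89]
 [ 68  52  52  51  51  51  50  52  51  51  52  51  53  57  92]
 [ 66  50  49  50  49  50  51  50  50  52  53  53  56  60  92]
 [ 62  45  42  45  45  46  46  47  46  50  51  51  53  57  91]
 [ 60  43  42  43  42  41  44  42  41  45  46  46  46  53  91]]
```

```bash
python3 -c "
from h import *
t=cap('top');s=cap('scene');W=[]
e=np.radians(34.8);U=np.array([np.cos(e),np.sin(e)])
P={}
for n,c,(x0,y0,x1,y1) in(('top',t,(344,172,384,212)),('scene',s,(236,280,272,318))):
    v=cv2.GaussianBlur(c['img'],(3,3),0)[y0:y1,x0:x1].max(2)
    m=(v>(95 if n=='top' else 82)).astype(np.uint8)
    k,l,st,ce=cv2.connectedComponentsWithStats(m,connectivity=4)
    for i in range(1,k):
        if 8<st[i,4]<120 and st[i,0]>0 and st[i,1]>0:
            print(n,st[i],(ce[i]+[x0,y0]).round(2),onz(c,ce[i]+[x0,y0],.065).round(4)); P[n]=ce[i]+[x0,y0]
print(tri(t,P['top'],s,P['scene']))
a=onz(s,[[240.5,287],[263,287]],.116);print('scene top edge',a.round(4),np.linalg.norm(a[0]-a[1]))
v=t['img'][172:212,344:384].max(2);print(v[2:30,10:38:2])
"
```

```text
top [18 15  6  7 25] [364.52 189.92] [[ 0.5723 -0.2456  0.065 ]]
scene [13 13  9  3 25] [253.   294.08] [[ 0.5767 -0.2534  0.065 ]]
(array([ 0.57375465, -0.24911406,  0.04998975]), np.float64(0.001309009281596358))
scene top edge [[ 0.552  -0.2687  0.116 ]
 [ 0.5991 -0.2366  0.116 ]] 0.056920416368627616
[[147 145 145 143 141 144 143 142 141 141 141 141 140 140]
 [148 144 143 138 127 139 143 141 141 139 141 141 140 141]
 [145 143 139 122 103 131 142 141 142 140 140 140 140 142]
 [144 141 127 101  87 130 141 141 142 141 142 140 139 142]
 [142 134 102  79  89 141 143 142 143 144 142 140 141 141]
 [138 118  78  65  85 144 144 142 142 143 143 142 141 142]
 [125  94  64  61  76 136 147 142 141 142 143 142 140 141]
 [104  71  60  64  70 118 148 144 141 141 144 143 141 142]
 [ 79  59  62  66  66  94 142 146 140 140 142 141 142 144]
 [ 63  60  67  68  65  76 128 148 141 139 142 141 142 145]
 [ 57  61  65  68  65  69 108 148 144 141 142 142 141 143]
 [ 57  59  62  71  73  65  83 139 147 142 142 141 141 143]
 [ 58  58  63  76  97  77  58 122 149 143 144 140 142 143]
 [ 57  56  63  78 119 105  
[... 158 characters left out ...]
6  57  64  80 133 109  54  97 145 144 140 138 140]
 [ 47  55  57  59  69 115 128  70  76 135 146 141 139 138]
 [ 47  52  58  60  65  92 135  86  70 118 147 143 140 139]
 [ 51  48  56  59  68  77 127  91  67  94 144 146 142 143]
 [ 54  47  53  58  63  71 100  81  66  77 133 146 142 143]
 [ 55  50  49  58  60  69  77  72  64  69 114 136 138 141]
 [ 59  52  48  57  58  69  69  74  65  66  86 105 127 141]
 [ 66  55  46  52  57  63  66  71  65  64  68  77 114 141]
 [ 77  56  50  48  56  59  62  67  66  61  62  72 116 141]
 [ 95  58  53  46  55  57  61  64  59  58  66  95 128 143]
 [114  62  54  46  53  56  60  63  53  57  84 120 139 143]
 [128  75  56  50  50  56  57  61  54  76 110 136 140 142]]
```

Tag middle is about (0.5747, −0.2495), width axis 34.6°. The two cameras see opposite faces, so I sample each face on its own plane to find the marked one.

```bash
python3 -c "
from h import *
e=np.radians(34.6);U=np.array([np.cos(e),np.sin(e),0]);N=np.array([np.sin(e),-np.cos(e),0]);C=np.array([.5747,-.2495,0])
for n,sg in(('top',-1),('scene',1)):
    c=cap(n);im=cv2.GaussianBlur(c['img'],(0,0),.6).astype(np.float32)
    print(n)
    for z in range(114,24,-8):
        p=proj(c,[C+U*u*.001+N*sg*.003+[0,0,z*.001] for u in range(-27,28,6)])
        v=cv2.remap(im,p[:,0].astype(np.float32)[None],p[:,1].astype(np.float32)[None],1)[0].astype(int)
        print(z,' '.join('%d/%d/%d'%tuple(q) for q in v))
"
```

```text
top
114 107/110/115 109/113/119 110/113/119 104/108/114 103/108/114 99/102/109 100/103/109 103/105/110 103/107/111 93/93/96
106 93/93/95 93/95/98 92/93/97 85/86/91 81/84/88 76/78/81 81/82/86 86/86/88 87/88/90 79/76/76
98 78/76/75 77/77/77 78/77/77 71/70/71 63/63/65 62/62/64 69/68/69 74/72/71 75/74/73 71/65/62
90 69/65/62 70/68/65 69/66/64 66/65/64 63/62/64 63/63/65 68/66/66 69/66/63 68/65/62 66/59/55
82 65/59/54 66/62/59 69/66/64 75/74/75 75/74/76 78/79/83 79/77/78 70/67/64 66/63/59 64/57/52
74 64/58/52 65/62/57 72/69/66 91/91/95 94/94/99 99/102/108 93/93/97 74/71/68 66/63/59 63/57/51
66 63/57/52 66/63/58 77/75/73 107/108/113 108/110/117 112/116/123 107/108/114 79/77/75 67/64/60 64/57/52
58 63/57/51 67/64/59 80/78/76 110/112/118 115/118/125 117/122/130 109/111/117 83/81/80 69/65/60 65/58/53
50 62/57/51 68/65/60 79/77/76 109/111/116 109/111/117 109/112/118 106/108/113 83/81/80 68/64/59 65/58/52
42 63/56/51 70/66/61 76/73/70 97/97/99 97/97/101 97/97/100 94/94/95 79/76/73 67/62/57 64/57/50
34 63/56/50 68/63/57 73/68/64 86/83/82 85/81/81 82/80/79 81/78/76 75/70/66 64/58/52 62/53/47
26 63
[... 512 characters left out ...]
/57 65/61/57 65/62/57 63/61/57 63/62/57 60/57/51
74 61/60/55 62/61/56 65/64/60 75/73/70 76/74/72 77/74/72 73/71/68 65/63/59 63/62/57 59/55/50
66 62/61/55 63/61/57 73/73/71 89/90/91 91/92/92 91/93/93 84/86/85 67/66/62 63/62/57 59/55/50
58 62/60/55 63/63/57 77/78/77 93/96/98 94/98/99 96/99/101 89/92/93 68/67/64 63/62/57 59/55/50
50 61/60/55 63/62/58 74/75/73 84/87/87 85/88/87 88/90/91 82/85/84 66/66/62 63/62/57 60/55/50
42 61/60/54 63/61/57 67/68/64 71/72/69 72/73/70 73/74/72 71/71/68 64/63/59 63/62/57 59/54/49
34 60/58/52 62/59/54 62/61/56 64/62/57 64/62/57 64/63/58 64/62/58 62/61/56 63/62/56 57/54/49
26 59/53/47 59/54/49 59/56/50 60/57/51 60/57/51 61/57/52 61/57/52 60/57/52 62/59/54 56/52/47
```

The faces can't be told apart at these grazing angles. I lift the tag first, then tilt it toward the camera to see.

```bash
python3 -c "
from h import *
plan((.5747,-.2495,.150),34.6);print(monitor.get_obs()['qpos'].round(3))"
```

```text
slide [  9.8 384.4   2.1] rot [-2.000e-02 -0.000e+00 -2.444e+01]
[ 0.183  0.391 -0.603  1.959  0.285  0.876 -1.963]
```

Emit:
move_arm(slide=[[10, 384.5, 2], [10, 384.5, 2], [10, 384.5, 2], [10, 384.5, 2], [10, 384.5, 2], [10, 384.5, 2], [10, 384.5, 2], [10, 384.5, 2], [10, 384.5, 2], [10, 384.5, 2], [10, 384.5, 2], [10, 384.5, 2]], rot=[[0, 0, -24.4], [0, 0, -24.4], [0, 0, -24.4], [0, 0, -24.4], [0, 0, -24.4], [0, 0, -24.4], [0, 0, -24.4], [0, 0, -24.4], [0, 0, -24.4], [0, 0, -24.4], [0, 0, -24.4], [0, 0, -24.4]], jaw=[0.45, 0.45, 0.45, 0.45, 0.45, 0.45, 0.45, 0.45, 0.45, 0.45, 0.45, 0.45])

```text
clock: 45.0
eef_pos: [0.5743, -0.2512, 0.1496]
orientation: [0.955, 0.295, -0.0, -0.001]
contact_force: [0.1, 0.6, -0.7]
finger_gap: 0.038
gripper_force: 0.0
```

Emit:
move_arm(slide=[[0, 0, 0], [0, 0, 0], [0, 0, 0], [0, 0, 0]], rot=[[0, 0, 0], [0, 0, 0], [0, 0, 0], [0, 0, 0]], jaw=[0.45, 0.45, 0.45, 0.45])

```text
clock: 45.33
eef_pos: [0.5747, -0.2493, 0.1505]
orientation: [0.955, 0.297, 0.0, 0.0]
contact_force: [0.1, 0.3, -0.2]
finger_gap: 0.0386
gripper_force: 0.0
```

```bash
python3 -c "
from h import *
plan((.5747,-.2495,.074),34.6);print(monitor.get_obs()['qpos'].round(3))"
```

```text
slide [-0.1  0.2 76.5] rot [ 0.01 -0.01 -0.03]
[ 0.769  0.572 -0.569  1.688  0.357  0.987 -0.895]
```

Emit:
move_arm(slide=[[0, 0, 30], [0, 0, 60], [0, 0, 76], [0, 0, 76], [0, 0, 76], [0, 0, 76], [0, 0, 76], [0, 0, 76], [0, 0, 76], [0, 0, 76], [0, 0, 76], [0, 0, 76]], rot=[[0, 0, 0], [0, 0, 0], [0, 0, 0], [0, 0, 0], [0, 0, 0], [0, 0, 0], [0, 0, 0], [0, 0, 0], [0, 0, 0], [0, 0, 0], [0, 0, 0], [0, 0, 0]], jaw=[0.45, 0.45, 0.45, 0.45, 0.45, 0.45, 0.15, 0, 0, 0, 0, 0], newtons=40)

```text
clock: 46.33
eef_pos: [0.5746, -0.2501, 0.0757]
orientation: [0.955, 0.296, 0.0, -0.0]
contact_force: [-2.2, 1.8, 6.2]
finger_gap: 0.0052
gripper_force: 39.4
```

Gripped. I lift, then tilt the scene-side face up toward the scene camera.

Emit:
move_arm(slide=[[0, 0, -30], [0, 0, -70], [0, 0, -110], [0, 0, -120], [0, 0, -120], [0, 0, -120], [0, 0, -120], [0, 0, -120], [0, 0, -120], [0, 0, -120], [0, 0, -120], [0, 0, -120]], rot=[[0, 0, 0], [0, 0, 0], [0, 0, 0], [0, 0, 0], [-7, 0, 0], [-14, 0, 0], [-21, 0, 0], [-28, 0, 0], [-35, 0, 0], [-40, 0, 0], [-40, 0, 0], [-40, 0, 0]], jaw=[0, 0, 0, 0, 0, 0, 0, 0, 0, 0, 0, 0])

```text
clock: 47.33
eef_pos: [0.5731, -0.2477, 0.1927]
orientation: [0.897, 0.281, 0.101, 0.326]
contact_force: [-0.5, 0.8, -1.0]
finger_gap: 0.0053
gripper_force: 39.4
```

```bash
python3 -c "
from h import *
o=monitor.get_obs();print(o['eef_pos'],R.from_quat(o['orientation']).as_matrix().round(2).tolist())
W=np.zeros((500,800,3),np.uint8)
for j,n in enumerate(('scene','top')):
    c=cap(n);p=proj(c,o['eef_pos'])[0].astype(int);x0,y0=max(p[0]-32,0),max(p[1]-40,0)
    W[:,j*400:j*400+400]=np.clip(cv2.resize(c['img'][y0:y0+80,x0:x0+64],(400,500),interpolation=2)*1.4,0,255)[:,:,::-1]
cv2.imwrite('pics/tag.png',W)"
```

```text
[ 0.57312859 -0.24770774  0.19270777] [[0.82, 0.44, 0.36], [0.57, -0.63, -0.53], [-0.0, 0.64, -0.77]]
```

View pics/tag.png

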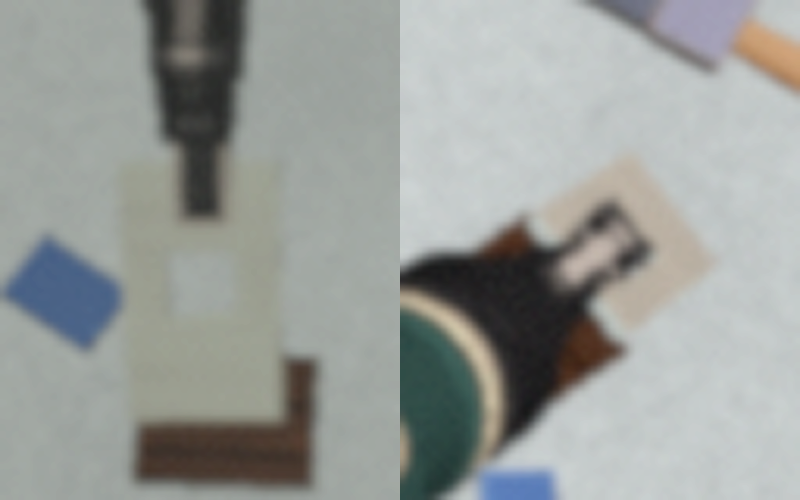

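The scene side is plain pale with no marks or dot, so the marked face should be the other one. I tilt it the other way to check in the top view.

Emit:
move_arm(slide=[[0, 0, 0], [0, 0, 0], [0, 0, 0], [0, 0, 0], [0, 0, 0], [0, 0, 0], [0, 0, 0], [0, 0, 0], [0, 0, 0], [0, 0, 0], [0, 0, 0], [0, 0, 0]], rot=[[7, 0, 0], [14, 0, 0], [21, 0, 0], [28, 0, 0], [35, 0, 0], [42, 0, 0], [49, 0, 0], [56, 0, 0], [63, 0, 0], [70, 0, 0], [70, 0, 0], [70, 0, 0]], jaw=[0, 0, 0, 0, 0, 0, 0, 0, 0, 0, 0, 0])

```text
clock: 48.43
eef_pos: [0.5741, -0.2566, 0.188]
orientation: [0.922, 0.282, -0.076, -0.253]
contact_force: [-1.7, -1.3, -3.6]
finger_gap: 0.0051
gripper_force: 39.5
```

```bash
python3 -c "
from h import *
o=monitor.get_obs();print(o['eef_pos'],R.from_quat(o['orientation']).as_matrix().round(2).tolist(),o['qpos'].round(2))
W=np.zeros((500,800,3),np.uint8)
for j,n in enumerate(('scene','top')):
    c=cap(n);p=proj(c,o['eef_pos'])[0].astype(int);x0,y0=max(p[0]-32,0),max(p[1]-40,0)
    W[:,j*400:j*400+400]=np.clip(cv2.resize(c['img'][y0:y0+80,x0:x0+64],(400,500),interpolation=2)*1.4,0,255)[:,:,::-1]
cv2.imwrite('pics/tag2.png',W)"
```

```text
[ 0.57405889 -0.25656276  0.18798431] [[0.83, 0.48, -0.28], [0.56, -0.71, 0.42], [0.0, -0.51, -0.86]] [ 0.8   0.83 -0.55  1.26  0.07  1.58 -0.68]
```

View pics/tag2.png

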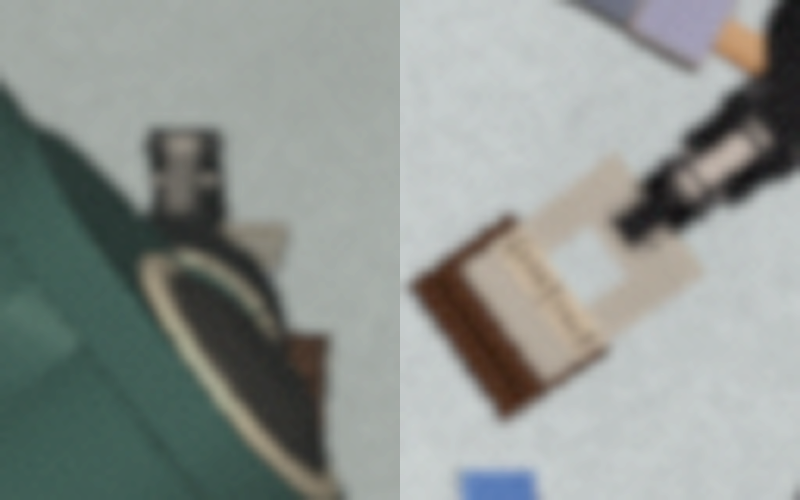

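The marked face (paper band with ticks, top view around (550,290)) is on the tool −y side. I need about a 195–209° turn with increasing yaw, watching joint 7. First, level out.

Emit:
move_arm(slide=[[0, 0, 0], [0, 0, 0], [0, 0, 0], [0, 0, 0], [0, 0, 0], [0, 0, 0], [0, 0, 0], [0, 0, 0]], rot=[[-7, 0, 0], [-14, 0, 0], [-21, 0, 0], [-28, 0, 0], [-30, 0, 0], [-30, 0, 0], [-30, 0, 0], [-30, 0, 0]], jaw=[0, 0, 0, 0, 0, 0, 0, 0])

```text
clock: 49.2
eef_pos: [0.575, -0.2516, 0.1958]
orientation: [0.955, 0.296, 0.001, 0.001]
contact_force: [-0.5, -0.8, -0.5]
finger_gap: 0.005
gripper_force: 39.4
```

Emit:
move_arm(slide=[[0, 0, 0], [0, 0, 0], [0, 0, 0], [0, 0, 0], [0, 0, 0], [0, 0, 0], [0, 0, 0], [0, 0, 0], [0, 0, 0], [0, 0, 0], [0, 0, 0], [0, 0, 0]], rot=[[0, 0, -7], [0, 0, -14], [0, 0, -21], [0, 0, -28], [0, 0, -35], [0, 0, -42], [0, 0, -49], [0, 0, -56], [0, 0, -63], [0, 0, -70], [0, 0, -77], [0, 0, -84]], jaw=[0, 0, 0, 0, 0, 0, 0, 0, 0, 0, 0, 0])

```text
clock: 50.2
eef_pos: [0.5747, -0.2521, 0.1939]
orientation: [0.51, 0.86, 0.001, -0.001]
contact_force: [0.4, -0.6, -0.8]
finger_gap: 0.0053
gripper_force: 39.5
```

```bash
python3 -c "
from h import *
t=cap('top');s=cap('scene')
o=monitor.get_obs();print(o['eef_pos'],o['qpos'].round(3));plan((.5747,-.2495,.19),34.6+160)
# brass hook pixels near dark stand
for n,c,(x0,y0,x1,y1) in(('top',t,(425,195,455,245)),('scene',s,(160,295,215,350))):
    h=cv2.cvtColor(c['img'],cv2.COLOR_RGB2HSV)[y0:y1,x0:x1];m=cv2.inRange(h,(10,90,60),(30,255,255))
    p=cv2.findNonZero(m).reshape(-1,2).astype(float)+[x0,y0];mu=p.mean(0);u=np.linalg.svd(p-mu,full_matrices=False)[2][0];q=(p-mu)@u
    print(n,len(p),'ends',(mu+u*q.min()).round(1),(mu+u*q.max()).round(1), onz(c,[mu],.126).round(4))
F=np.array([.462,-.4105,0]);X=np.array([.8935,-.449,0])
for n,c in(('top',t),('scene',s)): print(n,proj(c,[F+[0,0,.125]+X*.005,F+[0,0,.125]+.05*X,F+[0,0,.135]+.062*X]).round(1).tolist())
"
```

```text
[ 0.57454595 -0.25204523  0.19361745] [ 0.951  0.611 -0.846  1.638  0.495  1.122  0.469]
slide [2.2 1.3 3.6] rot [ 1.300e-01 -7.000e-02 -7.626e+01]Traceback (most recent call last):
  File "<string>", line 8, in <module>
    p=cv2.findNonZero(m).reshape(-1,2).astype(float)+[x0,y0];mu=p.mean(0);u=np.linalg.svd(p-mu,full_matrices=False)[2][0];q=(p-mu)@u
      ^^^^^^^^^^^^^^^^^^^^^^^^^^
AttributeError: 'NoneType' object has no attribute 'reshape'
```

Emit:
move_arm(slide=[[0, 0, 0], [0, 0, 0], [0, 0, 0], [0, 0, 0], [0, 0, 0], [0, 0, 0], [0, 0, 0], [0, 0, 0], [0, 0, 0], [0, 0, 0], [0, 0, 0], [0, 0, 0]], rot=[[0, 0, -7], [0, 0, -14], [0, 0, -21], [0, 0, -28], [0, 0, -35], [0, 0, -42], [0, 0, -49], [0, 0, -56], [0, 0, -63], [0, 0, -70], [0, 0, -77], [0, 0, -84]], jaw=[0, 0, 0, 0, 0, 0, 0, 0, 0, 0, 0, 0])

```text
clock: 51.3
eef_pos: [0.5744, -0.2517, 0.1939]
orientation: [-0.195, 0.981, 0.001, -0.0]
contact_force: [-0.5, 0.4, -0.4]
finger_gap: 0.0051
gripper_force: 39.5
```

```bash
python3 -c "
from h import *
t=cap('top');s=cap('scene')
o=monitor.get_obs();print(o['eef_pos'],o['qpos'].round(3));plan((.5747,-.2495,.19),34.6+160)
t['img']=cv2.imread('pics/top0.png')[:,:,::-1].copy();s['img']=cv2.imread('pics/scene0.png')[:,:,::-1].copy()
for n,c,(x0,y0,x1,y1) in(('top',t,(425,195,455,245)),('scene',s,(160,295,215,350))):
    h=cv2.cvtColor(c['img'],cv2.COLOR_RGB2HSV)[y0:y1,x0:x1];m=cv2.inRange(h,(8,90,60),(35,255,255))
    p=cv2.findNonZero(m).reshape(-1,2).astype(float)+[x0,y0];mu=p.mean(0);u=np.linalg.svd(p-mu,full_matrices=False)[2][0];q=(p-mu)@u
    print(n,len(p),'ends',(mu+u*q.min()).round(1),(mu+u*q.max()).round(1), onz(c,[mu],.126).round(4))
    c['e']=sorted([(mu+u*q.min()),(mu+u*q.max())],key=lambda a:a[1])
print('tip',tri(t,c_:=t['e'][0],s,s['e'][1]),'root',tri(t,t['e'][1],s,s['e'][0]))
F=np.array([.462,-.4105,0]);X=np.array([.8935,-.449,0])
for n,c in(('top',t),('scene',s)): print(n,proj(c,[F+[0,0,.125]+X*.005,F+[0,0,.125]+.05*X,F+[0,0,.135]+.062*X]).round(1).tolist())
"
```

```text
[ 0.57437723 -0.25153243  0.19356246] [ 1.108  0.771 -1.158  1.629  0.737  1.244  1.759]
slide [-1.1  1.8  3.6] rot [0.13 0.   7.6 ]
top 60 ends [443.8 204.9] [434.5 224.2] [[ 0.491  -0.4254  0.126 ]]
scene 83 ends [176.1 313. ] [185. 334.] [[ 0.4906 -0.4275  0.126 ]]
tip (array([ 0.51821753, -0.44044893,  0.12940527]), np.float64(0.0015659168067284823)) root (array([ 0.46760227, -0.41340908,  0.12942514]), np.float64(0.002212829425913989))
top [[434.2, 225.2], [440.9, 209.8], [444.1, 205.3]]
scene [[177.0, 312.9], [184.1, 329.1], [185.3, 332.5]]
```

The hook is confirmed: its root and tip rays fit the stand at (0.462, −0.4105), axis −27°. I move to in front of the tip with the window at hook height.

```bash
cat >> h.py <<'E'
F=np.array([.462,-.4105]);HX=np.array([np.cos(np.radians(-27)),np.sin(np.radians(-27))]);HY=np.array([-HX[1],HX[0]])
def hk():
    p=monitor.get_obs()['eef_pos'];print('hook frame x,y mm',((p[:2]-F)@HX*1000).round(1),((p[:2]-F)@HY*1000).round(1),'eye z',round(p[2]*1000+4.3,1),monitor.get_obs()['qpos'].round(2))
E
python3 -c "
from h import *
plan(np.r_[F+.095*HX,.1935],238)"
```

```text
slide [ 102.  -176.6   -0.4] rot [  0.12   0.05 -35.8 ]
```

Emit:
move_arm(slide=[[10, -18, 0], [25, -43, 0], [42, -72, 0], [59, -102, 0], [76, -131, 0], [93, -160, 0], [102, -176.5, 0], [102, -176.5, 0], [102, -176.5, 0], [102, -176.5, 0], [102, -176.5, 0], [102, -176.5, 0]], rot=[[0, 0, -6], [0, 0, -12], [0, 0, -18], [0, 0, -24], [0, 0, -30], [0, 0, -35.8], [0, 0, -35.8], [0, 0, -35.8], [0, 0, -35.8], [0, 0, -35.8], [0, 0, -35.8], [0, 0, -35.8]], jaw=[0, 0, 0, 0, 0, 0, 0, 0, 0, 0, 0, 0])

```text
clock: 52.4
eef_pos: [0.5482, -0.4513, 0.1946]
orientation: [-0.487, 0.873, -0.0, -0.0]
contact_force: [-0.1, -0.8, -0.7]
finger_gap: 0.0052
gripper_force: 39.4
```

```bash
python3 -c "
from h import *
hk();plan(np.r_[F+.095*HX,.1407],238)"
```

```text
hook frame x,y mm 95.3 2.7 eye z 198.9 [ 1.3   0.95 -1.23  1.4   0.89  1.4   2.66]
slide [ 2.8  0.1 53.9] rot [-0.01 -0.01  0.31]
```

Emit:
move_arm(slide=[[2.5, 0, 20], [2.5, 0, 40], [2.5, 0, 54], [2.5, 0, 54], [2.5, 0, 54], [2.5, 0, 54], [2.5, 0, 54], [2.5, 0, 54]], rot=[[0, 0, 0], [0, 0, 0], [0, 0, 0], [0, 0, 0], [0, 0, 0], [0, 0, 0], [0, 0, 0], [0, 0, 0]], jaw=[0, 0, 0, 0, 0, 0, 0, 0])

```text
clock: 53.07
eef_pos: [0.5469, -0.455, 0.1416]
orientation: [-0.487, 0.874, -0.001, 0.0]
contact_force: [-0.7, -0.3, -0.6]
finger_gap: 0.0049
gripper_force: 39.4
```

```bash
python3 -c "
from h import *
hk();plan(np.r_[F+.032*HX,.1407],238)
W=np.zeros((600,800,3),np.uint8);o=monitor.get_obs()
for j,n in enumerate(('scene','top')):
    c=cap(n);p=proj(c,[*(F+.07*HX),.12])[0].astype(int);x0,y0=p[0]-30,p[1]-45
    W[:,j*400:j*400+400]=np.clip(cv2.resize(c['img'][y0:y0+90,x0:x0+60],(400,600),interpolation=2)*1.4,0,255)[:,:,::-1]
cv2.imwrite('pics/h1.png',W)"
```

```text
hook frame x,y mm 95.8 -1.1 eye z 145.9 [ 1.3   1.   -1.19  1.44  0.93  1.33  2.64]
slide [ 4.2 63.7  0.8] rot [-0.1  -0.    0.25]
```

View pics/h1.png

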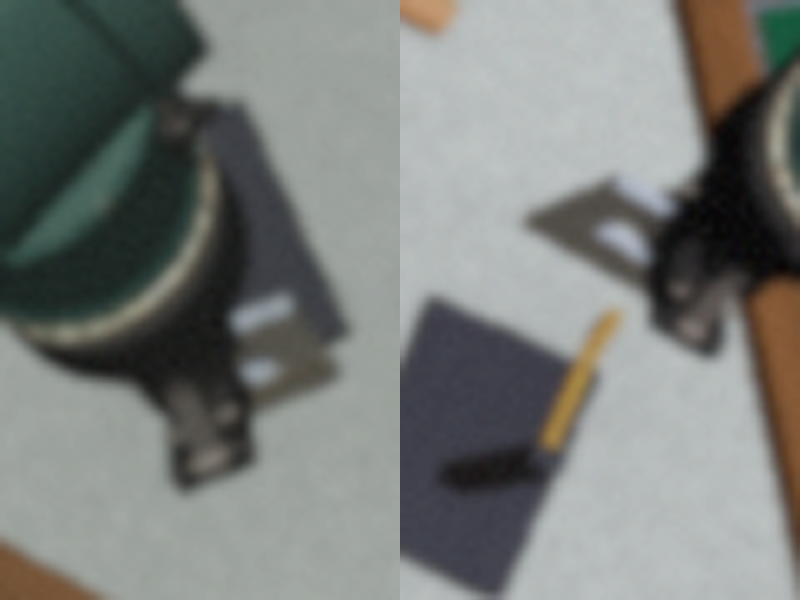

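The tag stands square in front of the hook with its window in line with the hook axis. I thread it on slowly.

Emit:
move_arm(slide=[[0, 8, 0.8], [1, 16, 0.8], [1.5, 24, 0.8], [2, 32, 0.8], [2.5, 40, 0.8], [2.5, 40, 0.8], [2.5, 40, 0.8]], rot=[[0, 0, 0], [0, 0, 0], [0, 0, 0], [0, 0, 0], [0, 0, 0], [0, 0, 0], [0, 0, 0]], jaw=[0, 0, 0, 0, 0, 0, 0])

```text
clock: 53.75
eef_pos: [0.5103, -0.4363, 0.1397]
orientation: [-0.487, 0.874, -0.0, -0.0]
contact_force: [-0.4, 1.0, -1.4]
finger_gap: 0.0051
gripper_force: 39.5
```

Emit:
move_arm(slide=[[0.5, 8, 0], [1, 16, 0], [1.5, 23, 0], [1.5, 23, 0], [1.5, 23, 0], [1.5, 23, 0]], rot=[[0, 0, 0], [0, 0, 0], [0, 0, 0], [0, 0, 0], [0, 0, 0], [0, 0, 0]], jaw=[0, 0, 0, 0, 0, 0])

```text
clock: 54.25
eef_pos: [0.4906, -0.4254, 0.1396]
orientation: [-0.487, 0.874, -0.0, 0.0]
contact_force: [0.5, -0.7, -0.1]
finger_gap: 0.0053
gripper_force: 39.5
```

```bash
python3 -c "
from h import *
hk()"
```

```text
hook frame x,y mm 32.3 -0.3 eye z 143.9 [ 1.41  0.94 -1.23  1.61  0.92  1.27  2.59]
```

Emit:
move_arm(slide=[[0, 0, 5], [0, 0, 10], [0, 0, 13], [0, 0, 14], [0, 0, 15], [0, 0, 16], [0, 0, 16], [0, 0, 16]], rot=[[0, 0, 0], [0, 0, 0], [0, 0, 0], [0, 0, 0], [0, 0, 0], [0, 0, 0], [0, 0, 0], [0, 0, 0]], jaw=[0, 0, 0, 0, 0, 0, 0, 0])

```text
clock: 54.92
eef_pos: [0.4905, -0.4251, 0.124]
orientation: [-0.487, 0.874, 0.0, -0.0]
contact_force: [-2.2, 0.8, 3.9]
finger_gap: 0.0053
gripper_force: 40.1
```

Contact at 3.9 N: the tag rests on the hook. I open gently and rise.

Emit:
move_arm(slide=[[0, 0, 0], [0, 0, 0], [0, 0, 0], [0, 0, 0], [0, 0, -5], [0, 0, -15], [0, 0, -30], [0, 0, -60], [0, 0, -95], [0, 0, -95], [0, 0, -95], [0, 0, -95]], rot=[[0, 0, 0], [0, 0, 0], [0, 0, 0], [0, 0, 0], [0, 0, 0], [0, 0, 0], [0, 0, 0], [0, 0, 0], [0, 0, 0], [0, 0, 0], [0, 0, 0], [0, 0, 0]], jaw=[0.12, 0.18, 0.22, 0.22, 0.22, 0.22, 0.22, 0.22, 0.22, 0.22, 0.22, 0.22])

```text
clock: 55.92
eef_pos: [0.4906, -0.4253, 0.2195]
orientation: [-0.487, 0.874, -0.001, -0.0]
contact_force: [-0.1, -0.4, -0.2]
finger_gap: 0.0193
gripper_force: 0.0
```

Emit:
move_arm(slide=[[150, -150, -20], [150, -150, -20], [150, -150, -20], [150, -150, -20], [150, -150, -20], [150, -150, -20], [150, -150, -20], [150, -150, -20], [150, -150, -20], [150, -150, -20]], rot=[[0, 0, 0], [0, 0, 0], [0, 0, 0], [0, 0, 0], [0, 0, 0], [0, 0, 0], [0, 0, 0], [0, 0, 0], [0, 0, 0], [0, 0, 0]], jaw=[0.22, 0.22, 0.22, 0.22, 0.22, 0.22, 0.22, 0.22, 0.22, 0.22])

```text
clock: 56.75
eef_pos: [0.5396, -0.6304, 0.2401]
orientation: [-0.488, 0.873, -0.001, -0.001]
contact_force: [-0.4, 0.7, -0.4]
finger_gap: 0.0189
gripper_force: 0.0
```

```bash
python3 -c "
from h import *
print(monitor.get_obs()['eef_pos'],monitor.get_obs()['qpos'].round(2))
W=np.zeros((600,800,3),np.uint8);t=cap('top');s=cap('scene')
for j,c in enumerate((s,t)):
    p=proj(c,[*(F+.03*HX),.12])[0].astype(int);x0,y0=p[0]-30,p[1]-22
    W[:300,j*400:j*400+400]=np.clip(cv2.resize(c['img'][y0:y0+45,x0:x0+60],(400,300),interpolation=2)*1.4,0,255)[:,:,::-1]
W[300:,:400]=cv2.resize(t['img'][170:275,105:245],(400,300),interpolation=2)[:,:,::-1]
W[300:,400:]=cv2.resize(s['img'][115:205,270:390],(400,300),interpolation=2)[:,:,::-1]
cv2.imwrite('pics/end.png',W)"
```

```text
[ 0.5395782  -0.63036405  0.24012064] [ 1.31  1.21 -1.54  0.95  1.26  1.75  2.92]
```

View pics/end.png

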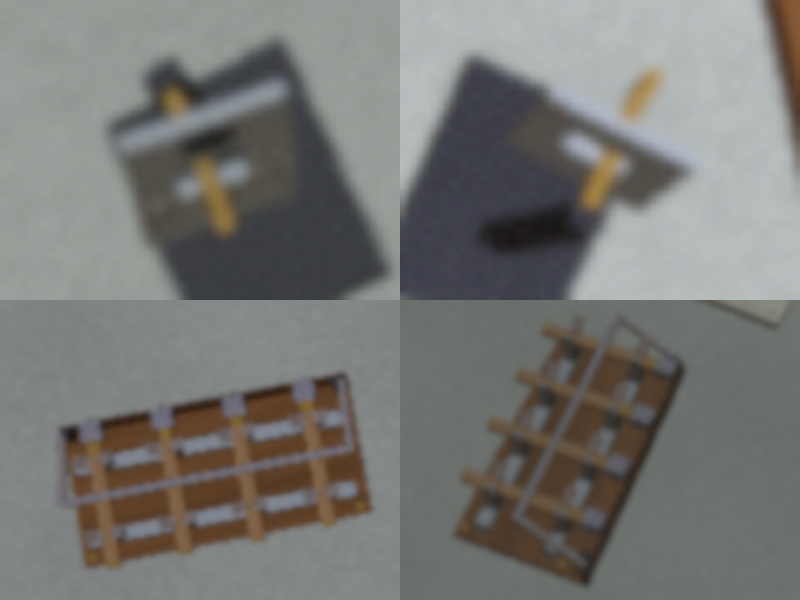

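The tag hangs by its window with the hook through it, and the keeper lies across all four handles. A last check of the bar's pixel position against its "down" position:

```bash
python3 -c "
from h import *
t=cap('top')
for a in(0,.12,.3):
    f=np.arctan2(34,-70)-a
    print(a,[proj(t,np.r_[O+(.07+.078*np.cos(f))*EX+y*EY,.03+.078*np.sin(f)]).round(1).tolist() for y in(.14,-.14)])
"; echo 'measured (129.5,240) (226.8,223.2)'
```

```text
0 [[[126.9, 241.4]], [[227.6, 221.4]]]
0.12 [[[125.7, 239.6]], [[227.0, 219.6]]]
0.3 [[[123.9, 236.3]], [[226.0, 216.1]]]
measured (129.5,240) (226.8,223.2)
```

The bar matches angle 0. I hand the job in.

```bash
python3 -c "
from station import job
print(job.close_job())"
```

```text
the job is handed in; nothing more can be done
None
```

I handed the job in at about 57 s on the robot clock, and no verdict came back: all four cutters were pressed to the clips' hard stop with heads to the lip, the keeper is down, and the last pictures show the tag hanging by its window on the hook, set with its marked face outward.

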